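# Clamp the graphite shaping bar in the bench screw clamp

## Task

Lay the graphite bar on the bed of the blue screw clamp, slide it gently under the screw, bare end first, until it is fully home against the brass stop, and let go of it. Then turn the red T-handle clockwise until rising resistance shows that the bar is firmly clamped, but do not over-tighten, as graphite cracks. Finish with the handle released and leave the other things on the bench alone.

Things in the scene. Friction and masses are not known exactly. Their poses are not given: they have to be found in the camera images.
- clamp: blue screw clamp fixed to the bench, base plate 180 x 110 x 12 mm. Origin: on the bench top under the screw axis; z up, x along the bed from its open mouth to the stop, y across. Overhead arm: 46 mm wide, from x = -20 mm backwards, z = 77 to 97 mm, brass collar on it to z = 110 mm; column behind x = 42 mm. Nothing stands beside or above the bed in front of x = -58 mm
- bed_mouth (a point): middle of the bed's top surface at its open front end, 85 mm before the screw axis, 24 mm above the bench; axes as the clamp's. The bed is 28 mm wide and runs 115 mm along x to the stop. Beside it two steel guides, 40 mm apart, tops 12 mm above the bed, start 48 mm along x; flared lips before them start 27 mm along x, about 60 mm apart at the mouth
- stop_face (a point): centre of the face of the brass stop that the bar's bare end must touch, 30 mm beyond the screw axis, 38 mm above the bench; axes as the clamp's
- bar_mid (a point): centre of the graphite bar, a black block 160 mm long (x), 36 wide (y), 28 high (z), 0.2 to 0.4 kg, flat on the bench at the start. Its -x end has a flush copper-coloured sleeve, from 27 to 80 mm from the centre: grip it there, across y, near 55 mm, so that the gripper stays clear of the T-handle. The bare end, +x, goes to the stop
- bar_nose (a point): centre of the bar's bare end face, 80 mm from its centre along the bar's +x
- t_handle (a point): centre of the red T-bar on the vertical screw: round, 14 mm thick, 74 long, along this point's y axis, 25 mm clear above the collar. Clockwise from above lowers it 3 mm per rad; its tip starts 1 to 7.5 mm over the bar. It stays where left. Friction: 0.36 N m while turning, little at a standstill. Pressing adds 0.36 N m per rad, also at a standstill: firm at 0.12 to 0.28 added, cracks above 0.33
- rod_tin: red and blue tin of glass rods, 72 mm across, 110 mm high, rods to 225 mm; origin at the centre of its underside; leave alone
- bead_tray: wooden bead tray, 100 x 140 x 25 mm; origin at the centre of its underside; leave alone
- knife_grip (a point): grip of a wooden-handled spatula knife lying on the bench; leave alone
Things that resemble listed ones, but are neither listed nor needed, are in the scene too. Leave any turquoise look-alike of the part that bears bar_mid alone. There is more than one size of the clamp; the one meant has the size given above.

How it is judged:
On the way, in this order (a step that is already met when the one before it is completed fails the run):
1. the bar lies on the bed, its bare end within 4 mm of the stop, and is let go of (x of bar_nose in the frame of stop_face above -0.004 m and angle between the x axis of bar_mid and the x axis of clamp, either way round below 0.1 rad and distance between bar_nose and stop_face below 0.008 m and contact force between the fingers and bar below 0.2 N), for 0.2 s.
2. the screw presses on the bar with more than 30 N (contact force between screw and bar above 30 N), for 0.2 s.
At the end, for the whole second after the job is handed in: The bar lies on the bed, in line with it, bare end within 4 mm of the stop, held down by the screw with 30 to 110 N, at rest and released (contact force between screw and bar between 30 and 110 N and x of bar_nose in the frame of stop_face above -0.004 m and distance between bar_nose and stop_face below 0.008 m and angle between the x axis of bar_mid and the x axis of clamp, either way round below 0.1 rad and linear speed of bar below 0.02 m/s); the robot touches nothing.
It fails at once if the bar is over-tightened (screw force above 110 N) (contact force between screw and bar above 110 N).
It fails at once if the bar is rammed into the stop with more than 40 N (contact force between bar and stop above 40 N).
It fails at once if the tin of rods is disturbed by more than 20 mm (distance of rod_tin from where it was at the start of the episode above 0.02 m).
It fails at once if the bead tray is disturbed by more than 20 mm (distance of bead_tray from where it was at the start of the episode above 0.02 m).
It fails at once if the knife is disturbed by more than 20 mm (distance of knife_grip from where it was at the start of the episode above 0.02 m).
It also fails if it takes over 72 s, if anything falls off the work surface, if the arm or the gripper's body presses on something with over 40 N, if the wrist force passes 120 N, or if a joint passes its speed limit or range.

## Robot

A 6-joint arm with a two-finger parallel gripper is mounted at the origin on the work surface. World frame = base frame: x ahead of the robot, y to its left, z up, the work surface at z = 0. Lengths are in m, angles in rad, forces in N, time in s.
With the tool pointing down it reaches from about 0.375 to 0.9 m from the base axis. Payload 3.1 kg.
Tool frame: the origin (TCP) lies on the centre line of the jaws, within the pads' length; the fingertips stand manip.finger_overhang ahead of it and the grasp point (between the pads) lies 11 mm behind it (manip.finger_overhang is the distance from the TCP to the fingertips, in m); y points along the fingers, z is the direction in which the jaws open and shut, and the axes are right-handed (so a half turn about y gives the same grasp; the last joint's range is limited). The gripper opens to 85 mm and grips with 20 to 120 N. Pads are 22 mm wide; open, the fingers measure 114 mm over their backs; the gripper's body (76 mm by 85 mm) begins 54 mm behind the grasp point. The pads swing forward as they close: fully open they stand 13 mm farther back than shut.
Start: joints at [-1.29, 0.527, 1.433, -0, 1.181, -0.178], TCP at [0.277, -0.56, 0.239] pointing down, gripper open.
Joint ranges: [-3.08, 3.08], [-0.75, 2.2], [0.22, 2.44], [-1.43, 4.57], [0, 2.65], [-2.85, 2.85]. Speed limits (rad/s): [2.79, 2.79, 3.14, 3.14, 3.14, 3.14].

## Interface

Orientations are given as a unit quaternion [x, y, z, w].
In Python, from station import manip gives the robot as it stands.
- The arm moves only by the tool send_rows, never from a script. Its argument "plan" is a list of rows, each an object with "linear": the shift along the tool's x, y, z in units of 30 mm (1.0 is 30 mm), a list of three; "roll": the turn about the tool's y in units of 6 degrees (1.0 is 6 degrees). In form: [{"linear": [tx, ty, tz], "roll": roll}, ...]. A call has exactly 5 rows; each row shifts and turns the commanded pose from where the row before left it, along the tool's axes as they then stand; what a row does not reach is not made up. A row lasts 1/8 s, in which the tool goes at most 62.5 mm and 10.7 degrees, less where a joint would pass 70% of its speed; a pose out of reach is approached as far as the arm can. A call is refused whole if a number of a shift passes 1 or a number of a turn 1, either way. A call with a gripper value outside its range is refused whole. "claw" is the finger opening in mm, from 0 to 85.4, set as the call begins (left out, the last holds). The fingers move at their own pace and stop on an object; "force" is the grip in N (left out, the last holds). Time passes only in rows, so rows that do not move let the fingers close, or fill a call up. It gives the time, the measured TCP pose, the force and the opening at its end, in the units of the state.
- manip.sense(): the state, without advancing time (a new reading comes with each control period).
- manip.snapshot(name): name is "scene" or "top" or "wrist"; returns the picture (400x640x3 uint8, blue, green, red); there is no depth.
- manip.get_calibration(name): a dict with "fovy" (degrees; the focal length in pixels is half the picture's height over the tangent of half this angle, whatever the lens; pixels are square), "cx", "cy" (the principal point, pixels), "cam_to_world" (4x4, takes a point from camera to world coordinates); the wrist camera has in their place "tool_from_camera" (4x4, takes a point from camera to tool coordinates, whose origin is the TCP and whose axes are the tool frame's). Camera axes: x right, y down, z forward; pixel columns grow to the right and rows downward; lengths in m; the calibration is good to about 2 mm. A picture is of the moment at which its call begins: read the wrist's pose just before it. get_calibration takes no time and is no camera call.
- manip.sign_off(): hands the job in, once; it reports no verdict.
Trained networks look in the newest picture that a camera, given by its name, has taken for a name from the list of things; names that differ only in an ending like _2 or _b are one class to them, and where a whole thing is asked for, a point or a joint stands for the part that bears it (a point fixed in the world has none). Each returns a list of dicts, best first, with "p" (0 to 1); they miss things now and then, are a little off and sometimes report something else, mostly with a low value. They report only what shows in the picture. A call takes as long as a camera call. They do not tell look-alikes from the thing itself.
- manip.look_for(camera, query): "extent" ([left, top, right, bottom] in pixels, round what is visible of it).
The state is a dict: "t": time; "q": joint angles; "qd": joint speeds; "tau": joint torques, N m; "tcp_pos": TCP position; "tool_rot": TCP orientation; "force": force on the tool from outside, world axes, zero at the start; "ft_torque": the same for the moment, N m; "finger_gap": opening from 0.0 (shut) to 1.0 (fully open).
Only numpy, scipy, OpenCV 4.12 (cv2) and the standard library are available. Lean on these libraries where they do the work, as an engineer would, in place of code of your own. Each camera call takes 0.05 s, during which the arm holds its last target.

## Working session

There is one attempt and no reset: what is moved stays moved. The work goes in short steps, Python scripts to look and compute and a tool call to move; the robot and the scene stay as the last step left them, time stands still between calls to the robot, and variables do not carry over. Pictures are saved under pics/ and viewed, and the job is handed in when it is done.

Besides the shell and the picture viewer there is one more tool, called after "Call:" as a command line: name --argument value ..., lists and objects as JSON in quotes. send_rows: Moves the arm, as the interface text tells. Its arguments: {"type":"object","properties":{"plan":{"type":"array"},"claw":{"type":"number"},"force":{"type":"number"}},"required":["plan"]}

```bash
ls; mkdir -p pics; python3 - <<'E'
from station import manip
import cv2
print(manip.sense()); print(manip.finger_overhang)
for n in ("scene","top","wrist"):
    im=manip.snapshot(n); cv2.imwrite(f"pics/{n}0.png",im)
    c=manip.get_calibration(n); print(n,c)
    for q in ("clamp","bar_mid","t_handle","rod_tin","bead_tray","knife_grip"):
        try: print(q,[( [round(v) for v in d["extent"]],round(d["p"],2)) for d in manip.look_for(n,q)])
        except Exception as e: print(q,e)
E
```

```text
pics
{'t': 0.0, 'q': array([-1.28948696e+00,  5.28445034e-01,  1.43393065e+00,  2.74777397e-06,
        1.18138815e+00, -1.78487827e-01]), 'qd': array([-0.00118141,  0.00149734,  0.00075149, -0.00024965, -0.00021963,
       -0.00158239]), 'tau': array([-4.43216459e-05, -4.42350948e+01, -1.78026778e+01, -2.44444946e-04,
        8.41032481e-03,  1.74657877e-06]), 'tcp_pos': array([ 0.27718759, -0.55937921,  0.23833757]), 'tool_rot': array([-0.16117273,  0.68926879, -0.68773547,  0.16109563]), 'force': array([ 0.01453195, -0.78913911, -0.13599211]), 'ft_torque': array([-0.03249312,  0.000324  , -0.00024292]), 'finger_gap': 0.9990577565276921}
0.008
scene {'fovy': 43.82817472059436, 'cx': 315.6617701598508, 'cy': 197.08611902221728, 'cam_to_world': array([[ 0.8503801 ,  0.38027297, -0.36365664,  1.10528245],
       [ 0.52615709, -0.61919886,  0.58288206, -0.82883297],
       [-0.00352149, -0.68701182, -0.72663771,  1.18532901],
       [ 0.        ,  0.        ,  0.        ,  1.        ]])}
clamp [([245, 234, 291, 268], 0.74), ([307, 204, 372, 253], 0.58)]
bar_mid [([337, 132, 367, 168], 
[... 659 characters left out ...]
, 233, 254], 0.93), ([250, 215, 275, 262], 0.62)]
t_handle []
rod_tin [([221, 154, 252, 182], 0.87)]
bead_tray [([410, 146, 464, 189], 0.87)]
knife_grip [([395, 241, 475, 296], 0.8)]
wrist {'fovy': 64.03190735718934, 'cx': 322.15292948272406, 'cy': 203.40047037907482, 'tool_from_camera': array([[ 6.09716508e-04,  9.61632459e-01,  2.74340375e-01,
        -6.94133368e-02],
       [ 2.81113471e-04, -2.74340580e-01,  9.61632553e-01,
        -1.34769120e-01],
       [ 9.99999775e-01, -5.09202467e-04, -4.37597819e-04,
         1.81475389e-04],
       [ 0.00000000e+00,  0.00000000e+00,  0.00000000e+00,
         1.00000000e+00]])}
clamp []
bar_mid []
t_handle []
rod_tin []
bead_tray []
knife_grip []
```

```bash
python3 - <<'E'
import cv2
for n,(l,t,r,b) in {"scene":(180,110,440,305),"top":(170,130,480,310)}.items():
    im=cv2.imread(f"pics/{n}0.png")[t:b,l:r]
    s=min(800/(r-l),600/(b-t)); s=int(s*10)/10
    print(n,s); cv2.imwrite(f"pics/{n}0c.png",cv2.resize(im,None,fx=s,fy=s,interpolation=cv2.INTER_CUBIC))
E
```

```text
scene 3.0
top 2.5
```

View pics/scene0.png

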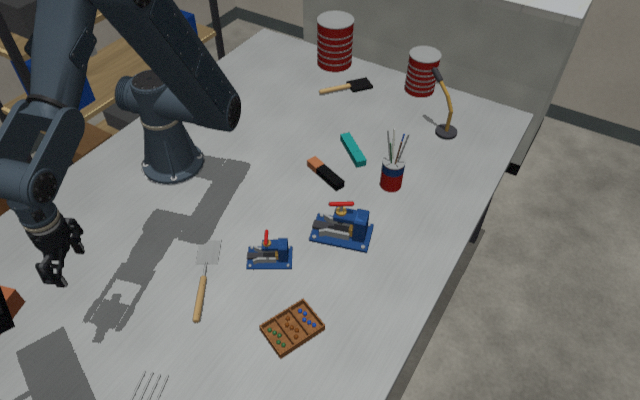

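View pics/top0c.png

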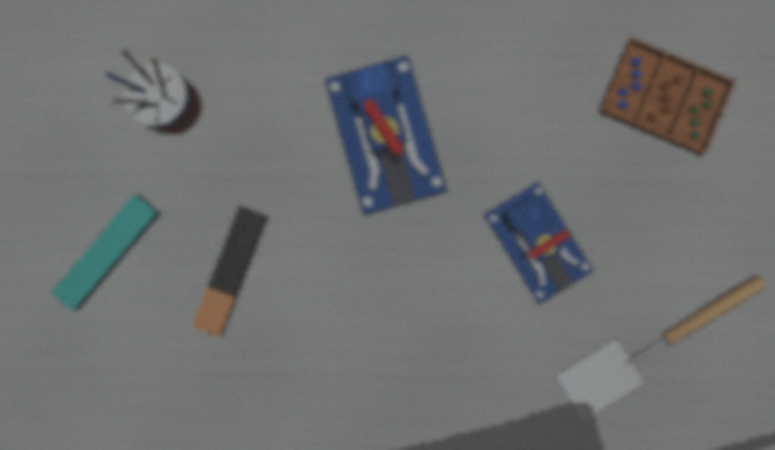

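View pics/scene0c.png

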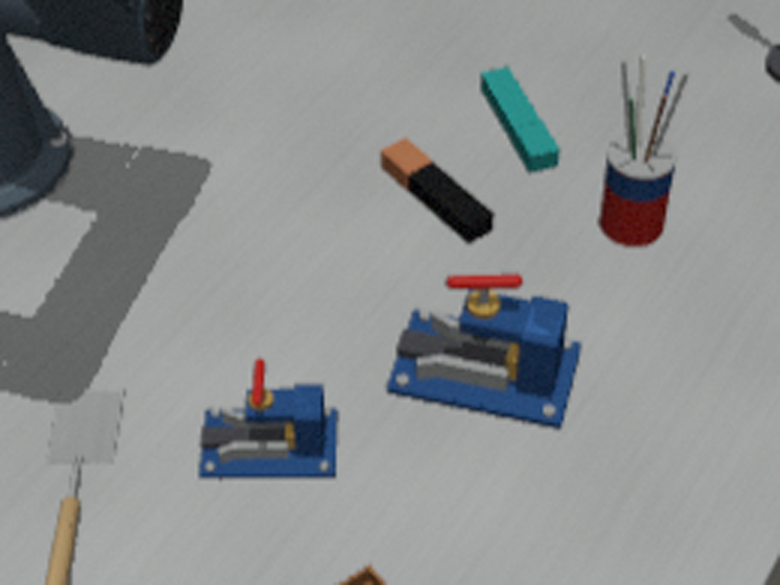

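The scene view shows the large clamp at about (341,228), with the bar at (325,173) and its copper end towards the robot. A smaller clamp sits at (270,250) and the turquoise decoy at (353,149). The top view shows the same layout. Next I'll turn these pixels into positions.

```bash
cat > h.py <<'E'
import numpy as np, cv2
from station import manip
from scipy.spatial.transform import Rotation as R
def K(c): 
    f=200/np.tan(np.radians(c["fovy"])/2); return f
def T_of(name,s=None):
    c=manip.get_calibration(name)
    if name!="wrist": return c,np.array(c["cam_to_world"])
    s=s or manip.sense(); T=np.eye(4); T[:3,:3]=R.from_quat(s["tool_rot"]).as_matrix(); T[:3,3]=s["tcp_pos"]
    return c,T@np.array(c["tool_from_camera"])
def rays(name,px,s=None,T=None):
    c,T0=T_of(name,s); T=T0 if T is None else T
    px=np.atleast_2d(px).astype(float); f=K(c)
    d=np.c_[(px[:,0]-c["cx"])/f,(px[:,1]-c["cy"])/f,np.ones(len(px))]@T[:3,:3].T
    return T[:3,3],d
def at_z(name,px,z,s=None,T=None):
    o,d=rays(name,px,s,T); return o+d*((z-o[2])/d[:,2])[:,None]
def proj(name,P,s=None,T=None):
    c,T0=T_of(name,s); T=T0 if T is None else T
    q=(np.atleast_2d(P)-T[:3,3])@T[:3,:3]; return q[:,:2]/q[:,2:]*K(c)+[c["cx"],c["cy"]]
def tri(obs): # list of (o,d)
    A=np.zeros((3,3));b=np.zeros(3)
    for o,d in obs:
        d=d/np.linalg.norm(d);M=np.eye(3)-np.outer(d,d);A+=M;b+=M@o
    return np.linalg.solve(A,b)
E
python3 - <<'E'
from h import *
f=lambda a:np.array(a)/2.5+[170,130]
np.set_printoptions(precision=4,suppress=True)
base=at_z("top",f([(325,80),(407,57),(447,190),(363,214)]),.012); print("base",base)
print([np.linalg.norm(base[i]-base[i-1]) for i in range(4)])
bar=at_z("top",f([(240,207),(268,215),(222,335),(194,325)]),.028); print("bar",bar,[np.linalg.norm(bar[i]-bar[i-1]) for i in range(4)])
h=at_z("top",f([(368,101),(400,153)]),.142); print("handle",h,np.linalg.norm(h[0]-h[1]))
g=lambda a:np.array(a)/3+[180,110]
hs=at_z("scene",g([(450,282),(520,280)]),.142); print("handle sc",hs)
bs=at_z("scene",g([(388,390),(562,427),(580,345),(417,310)]),.012); print("base sc",bs)
b2=at_z("scene",g([(382,158),(404,138),(492,214),(470,231)]),.028); print("bar sc",b2)
E
```

```text
base [[ 0.7259  0.1101  0.012 ]
 [ 0.7563  0.0073  0.012 ]
 [ 0.5895 -0.045   0.012 ]
 [ 0.558   0.0593  0.012 ]]
[np.float64(0.1754457366482924), np.float64(0.10716015881106997), np.float64(0.17486081844897297), np.float64(0.10896424282436294)]
bar [[0.5638 0.2111 0.028 ]
 [0.5544 0.1761 0.028 ]
 [0.4062 0.2294 0.028 ]
 [0.4178 0.2643 0.028 ]] [np.float64(0.15542973233327842), np.float64(0.03620349805483469), np.float64(0.15755335054179123), np.float64(0.036759495731979154)]
handle [[0.6823 0.05   0.142 ]
 [0.6233 0.0126 0.142 ]] 0.06990133719070714
handle sc [[0.6322 0.0064 0.142 ]
 [0.6876 0.0435 0.142 ]]
base sc [[ 0.5952 -0.0484  0.012 ]
 [ 0.765   0.0019  0.012 ]
 [ 0.7319  0.1047  0.012 ]
 [ 0.5641  0.058   0.012 ]]
bar sc [[0.4163 0.2227 0.028 ]
 [0.4197 0.2648 0.028 ]
 [0.5681 0.2094 0.028 ]
 [0.5607 0.174  0.028 ]]
```

```bash
cat >> h.py <<'E'
np.set_printoptions(precision=4,suppress=True)
def yaw_of(s):  # yaw of tool x
    m=R.from_quat(s["tool_rot"]).as_matrix(); return np.arctan2(m[1,0],m[0,0])
def plan(target,yaw,n,s=None):
    """n rows, equal roll and straight line; prints units"""
    s=s or manip.sense(); y0=yaw_of(s); dy=(yaw-y0+np.pi)%(2*np.pi)-np.pi
    m=R.from_quat(s["tool_rot"]).as_matrix()
    p=np.array(s["tcp_pos"]); d=np.array(target)-p
    print("yaw deg",np.degrees(y0),"->",np.degrees(yaw),"roll units total",-np.degrees(dy)/6,"tilt y",m[:,1])
    print("tot mm",d*1e3,"q",s["q"])
    for i in range(n):
        M=R.from_rotvec([0,0,dy*i/n]).as_matrix()@m
        print(i,np.round(M.T@(d/n)/.03,3),round(-np.degrees(dy)/6/n,3))
E
python3 - <<'E'
from h import *
plan([.434,.239,.17],np.radians(-20),30)
E
```

```text
yaw deg -153.65342851828999 -> -20.0 roll units total -22.275571419714993 tilt y [ 0.     -0.0001 -1.    ]
tot mm [156.6169 799.0618 -69.3413] q [-1.2895  0.5275  1.4327 -0.      1.1814 -0.1785]
0 [-0.55   0.077 -0.718] -0.743
1 [-0.604  0.077 -0.674] -0.743
2 [-0.655  0.077 -0.625] -0.743
3 [-0.701  0.077 -0.572] -0.743
4 [-0.743  0.077 -0.516] -0.743
5 [-0.781  0.077 -0.456] -0.743
6 [-0.814  0.077 -0.394] -0.743
7 [-0.842  0.077 -0.33 ] -0.743
8 [-0.866  0.077 -0.263] -0.743
9 [-0.883  0.077 -0.195] -0.743
10 [-0.896  0.077 -0.126] -0.743
11 [-0.903  0.077 -0.056] -0.743
12 [-0.905  0.077  0.014] -0.743
13 [-0.901  0.077  0.084] -0.743
14 [-0.892  0.077  0.154] -0.743
15 [-0.877  0.077  0.223] -0.743
16 [-0.857  0.077  0.29 ] -0.743
17 [-0.832  0.077  0.356] -0.743
18 [-0.802  0.077  0.42 ] -0.743
19 [-0.767  0.077  0.481] -0.743
20 [-0.727  0.077  0.539] -0.743
21 [-0.683  0.077  0.593] -0.743
22 [-0.635  0.077  0.645] -0.743
23 [-0.583  0.077  0.692] -0.743
24 [-0.527  0.077  0.735] -0.743
25 [-0.468  0.077  0.774] -0.743
26 [-0.407  0.077  0.808] -0.743
27 [-0.343  0.077  0.837] -0.743
28 [-0.277  0.077  0.861] -0.743
29 [-0.209  0.077  0.88 ] -0.743
```

```bash
python3 - <<'E'
from h import *
plan([.46,-.10,.2],np.radians(-75),15)
E
```

```text
yaw deg -153.65342851828999 -> -75.0 roll units total -13.108904753048328 tilt y [ 0.     -0.0001 -1.    ]
tot mm [182.6169 460.0618 -39.3413] q [-1.2895  0.5275  1.4327 -0.      1.1814 -0.1785]
0 [-0.817  0.087 -0.736] -0.874
1 [-0.881  0.087 -0.658] -0.874
2 [-0.938  0.087 -0.575] -0.874
3 [-0.986  0.087 -0.487] -0.874
4 [-1.027  0.087 -0.395] -0.874
5 [-1.058  0.087 -0.299] -0.874
6 [-1.081  0.087 -0.201] -0.874
7 [-1.095  0.087 -0.102] -0.874
8 [-1.1    0.087 -0.001] -0.874
9 [-1.095  0.087  0.099] -0.874
10 [-1.082  0.087  0.199] -0.874
11 [-1.059  0.087  0.297] -0.874
12 [-1.027  0.087  0.393] -0.874
13 [-0.987  0.087  0.485] -0.874
14 [-0.939  0.087  0.573] -0.874
```

Call:
send_rows --plan '[{"linear": [-0.8,0.09,-0.74],"roll": -0.87},{"linear": [-0.88,0.09,-0.66],"roll": -0.87},{"linear": [-0.94,0.09,-0.58],"roll": -0.87},{"linear": [-0.98,0.09,-0.49],"roll": -0.87},{"linear": [-1,0.09,-0.4],"roll": -0.87}]' --claw 85 --force 40

```text
t: 1.68
tcp_pos: [0.3373, -0.4063, 0.2259]
tool_rot: [0.313, -0.634, 0.634, -0.313]
force: [0.4, -0.3, -0.3]
finger_gap: 0.995
```

Call:
send_rows --plan '[{"linear": [-1,0.09,-0.3],"roll": -0.87},{"linear": [-1,0.09,-0.2],"roll": -0.87},{"linear": [-1,0.09,-0.1],"roll": -0.87},{"linear": [-1,0.09,0],"roll": -0.87},{"linear": [-1,0.09,0.1],"roll": -0.87}]'

```text
t: 2.3
tcp_pos: [0.3931, -0.2649, 0.2125]
tool_rot: [0.448, -0.547, 0.547, -0.448]
force: [0.5, 0.4, 0.2]
finger_gap: 0.998
```

Call:
send_rows --plan '[{"linear": [-1,0.09,0.2],"roll": -0.87},{"linear": [-1,0.09,0.3],"roll": -0.87},{"linear": [-1,0.09,0.39],"roll": -0.87},{"linear": [-0.98,0.09,0.48],"roll": -0.87},{"linear": [-0.94,0.09,0.57],"roll": -0.87}]'

```text
t: 2.92
tcp_pos: [0.454, -0.1169, 0.199]
tool_rot: [-0.56, 0.431, -0.432, 0.56]
force: [1.3, -1.1, -0.6]
finger_gap: 0.995
```

```bash
python3 - <<'E'
from h import *
plan([.434,.239,.17],np.radians(-20),13)
E
```

```text
yaw deg -75.19022303262754 -> -20.0 roll units total -9.19837050543792 tilt y [ 0.0007 -0.0004 -1.    ]
tot mm [-20.0112 355.9412 -28.953 ] q [-0.4911  0.3811  1.8585  0.      0.9013 -0.7496]
0 [-0.896  0.074  0.184] -0.708
1 [-0.879  0.074  0.249] -0.708
2 [-0.859  0.074  0.314] -0.708
3 [-0.833  0.074  0.377] -0.708
4 [-0.803  0.074  0.437] -0.708
5 [-0.768  0.074  0.495] -0.708
6 [-0.729  0.074  0.551] -0.708
7 [-0.687  0.074  0.603] -0.708
8 [-0.64   0.074  0.653] -0.708
9 [-0.59   0.074  0.698] -0.708
10 [-0.537  0.074  0.74 ] -0.708
11 [-0.48   0.074  0.778] -0.708
12 [-0.422  0.074  0.811] -0.708
```

Call:
send_rows --plan '[{"linear": [-0.9,0.07,0.18],"roll": -0.71},{"linear": [-0.88,0.07,0.25],"roll": -0.71},{"linear": [-0.86,0.07,0.31],"roll": -0.71},{"linear": [-0.83,0.07,0.38],"roll": -0.71},{"linear": [-0.8,0.07,0.44],"roll": -0.71}]'

```text
t: 3.55
tcp_pos: [0.4463, 0.02, 0.1885]
tool_rot: [-0.63, 0.32, -0.321, 0.63]
force: [0.5, -0.1, -0.1]
finger_gap: 0.997
```

```bash
python3 - <<'E'
from h import *
s=manip.sense(); print(s["tcp_pos"],s["qd"]); im=manip.snapshot("wrist"); cv2.imwrite("pics/w1.png",im)
np.save("w1.npy",T_of("wrist",s)[1])
E
```

```text
[0.4463 0.02   0.1885] [ 0.4867  0.0233  0.031  -0.0011 -0.0588 -0.1076]
```

View pics/w1.png

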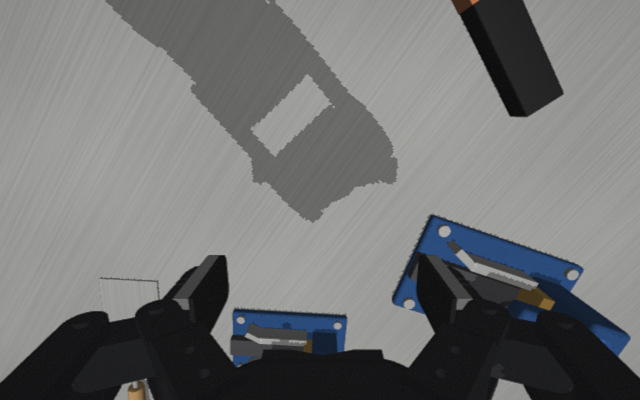

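Call:
send_rows --plan '[{"linear": [-0.77,0.07,0.5],"roll": -0.71},{"linear": [-0.73,0.07,0.55],"roll": -0.71},{"linear": [-0.69,0.07,0.6],"roll": -0.71},{"linear": [-0.64,0.07,0.65],"roll": -0.71},{"linear": [-0.59,0.07,0.7],"roll": -0.71}]'

```text
t: 4.22
tcp_pos: [0.4388, 0.1568, 0.178]
tool_rot: [-0.679, 0.198, -0.199, 0.679]
force: [-0.7, 0.1, 0.1]
finger_gap: 0.997
```

Call:
send_rows --plan '[{"linear": [-0.54,0.07,0.74],"roll": -0.71},{"linear": [-0.48,0.07,0.78],"roll": -0.71},{"linear": [-0.42,0.07,0.81],"roll": -0.71},{"linear": [0,0,0],"roll": 0},{"linear": [0,0,0],"roll": 0}]'

```text
t: 4.85
tcp_pos: [0.4339, 0.2378, 0.1716]
tool_rot: [0.696, -0.123, 0.123, -0.696]
force: [-0.4, -0.0, 0.9]
finger_gap: 0.994
```

```bash
python3 - <<'E'
from h import *
s=manip.sense(); print(s["tcp_pos"],s["qd"]); im=manip.snapshot("wrist"); cv2.imwrite("pics/w2.png",im)
np.save("w2.npy",T_of("wrist",s)[1])
E
```

```text
[0.4339 0.2378 0.1716] [-0.0138 -0.0039  0.0058  0.001   0.0018 -0.0009]
```

View pics/w2.png

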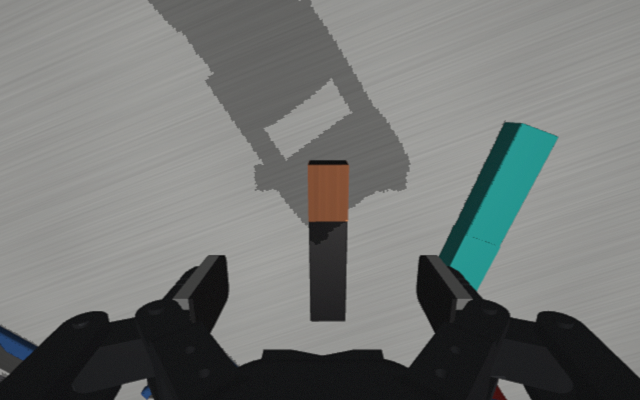

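The wrist view shows the bar upright in the picture. The copper end's top edge is at row 164, the copper/black boundary at row 222 and the nose at row 321, with the sides at columns 309 to 348. The turquoise decoy is to its right.

```bash
python3 - <<'E'
from h import *
T=np.load("w2.npy"); s=manip.sense()
px=[(308,164),(348.5,164),(348.5,222),(308.5,222),(311,321),(345.5,321)]
c=at_z("wrist",px,.028,T=T); print(c)
L=(c[0]+c[1])/2; M=(c[2]+c[3])/2; N=(c[4]+c[5])/2
print("len",np.linalg.norm(N-L),"sleeve",np.linalg.norm(M-L),"yaw",np.degrees(np.arctan2(*(N-L)[1::-1])),"w",np.linalg.norm(c[0]-c[1]))
u=(N-L)/np.linalg.norm(N-L); print("centre",(N+L)/2,"grip",L+u*.025)
# two view height: nose top corners in w1 + w2
T1=np.load("w1.npy")
for a,b in [((518,117),(311,321)),((563,93),(345.5,321))]:
    print("tri",tri([(lambda o,d:(o,d[0]))(*rays("wrist",a,T=T1)),(lambda o,d:(o,d[0]))(*rays("wrist",b,T=T))]))
print("decoy",at_z("wrist",[(505,123),(525,123),(558,136),(478,290),(441,258)],.028,T=T))
g=L+u*.025; plan([g[0],g[1],.05],np.radians(np.degrees(np.arctan2(u[1],u[0]))),5)
E
```

```text
[[0.4051 0.2348 0.028 ]
 [0.4172 0.2681 0.028 ]
 [0.468  0.2509 0.028 ]
 [0.4554 0.2163 0.028 ]
 [0.5552 0.1812 0.028 ]
 [0.5672 0.214  0.028 ]]
len 0.15941113410306534 sleeve 0.053607901767693485 yaw -19.76268360940803 w 0.03539985471749202
centre [0.4862 0.2245 0.028 ] grip [0.4347 0.243  0.028 ]
tri [0.5556 0.179  0.0215]
tri [0.5672 0.2137 0.0269]
decoy [[0.4296 0.4034 0.028 ]
 [0.4354 0.4192 0.028 ]
 [0.4558 0.4438 0.028 ]
 [0.5783 0.3474 0.028 ]
 [0.5324 0.3218 0.028 ]]
yaw deg -20.05448867983769 -> -19.76268360940803 roll units total -0.048634178404943836 tilt y [-0.0001 -0.0004 -1.    ]
tot mm [   0.8245    5.426  -121.5612] q [ 0.2749  0.4566  1.8236 -0.0005  0.8617 -0.9456]
0 [-0.007  0.81   0.036] -0.01
1 [-0.007  0.81   0.036] -0.01
2 [-0.007  0.81   0.036] -0.01
3 [-0.007  0.81   0.036] -0.01
4 [-0.007  0.81   0.036] -0.01
```

Call:
send_rows --plan '[{"linear": [-0.01,0.81,0.04],"roll": -0.01},{"linear": [-0.01,0.81,0.04],"roll": -0.01},{"linear": [-0.01,0.81,0.04],"roll": -0.01},{"linear": [-0.01,0.81,0.04],"roll": -0.01},{"linear": [0,0.81,0.03],"roll": -0.01}]'

```text
t: 5.52
tcp_pos: [0.4352, 0.2432, 0.0495]
tool_rot: [-0.697, 0.121, -0.122, 0.697]
force: [0.6, 0.0, -0.1]
finger_gap: 0.995
```

Call:
send_rows --plan '[{"linear": [0,0.5,0],"roll": 0},{"linear": [0,0.4,0],"roll": 0},{"linear": [0,0.34,0],"roll": 0},{"linear": [0,0,0],"roll": 0},{"linear": [0,0,0],"roll": 0}]'

```text
t: 6.15
tcp_pos: [0.4348, 0.2443, 0.0132]
tool_rot: [-0.697, 0.121, -0.121, 0.697]
force: [0.1, -0.8, -0.2]
finger_gap: 0.996
```

Call:
send_rows --plan '[{"linear": [0,0,0],"roll": 0},{"linear": [0,0,0],"roll": 0},{"linear": [0,0,0],"roll": 0},{"linear": [0,0,0],"roll": 0},{"linear": [0,0,0],"roll": 0}]' --claw 25 --force 40

```text
t: 6.78
tcp_pos: [0.4347, 0.2442, 0.0133]
tool_rot: [-0.697, 0.121, -0.121, 0.697]
force: [-1.3, -1.0, 4.8]
finger_gap: 0.409
```

```bash
python3 - <<'E'
from h import *
s=manip.sense(); print(s); im=manip.snapshot("wrist"); cv2.imwrite("pics/w3.png",im)
np.save("w3.npy",T_of("wrist",s)[1])
E
```

```text
{'t': 6.775, 'q': array([ 0.2874,  0.757 ,  1.8985,  0.    ,  0.4856, -0.9401]), 'qd': array([-0.0017, -0.0016,  0.0001,  0.0003,  0.0008, -0.0012]), 'tau': array([  0.0014, -38.0373,  -4.6363,   0.0065,  -0.219 ,  -0.0008]), 'tcp_pos': array([0.4347, 0.2442, 0.0133]), 'tool_rot': array([-0.6966,  0.1206, -0.121 ,  0.6968]), 'force': array([-1.3353, -0.9749,  4.765 ]), 'ft_torque': array([-0.0374,  0.1028,  0.0024]), 'finger_gap': 0.40925203510755787}
```

View pics/w3.png

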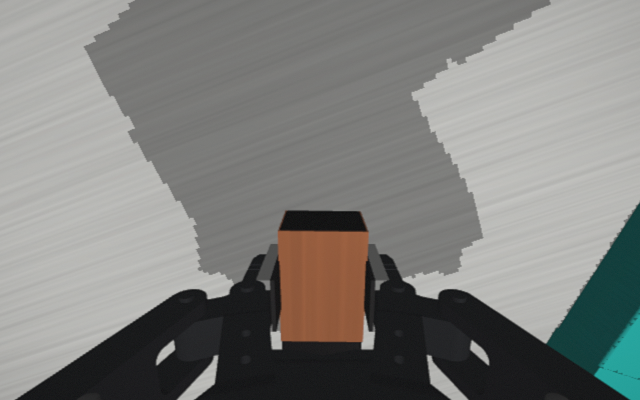

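Call:
send_rows --plan '[{"linear": [0,0,0],"roll": 0},{"linear": [0,-0.2,0],"roll": 0},{"linear": [0,-0.6,0],"roll": 0},{"linear": [0,-0.9,0],"roll": 0},{"linear": [0,-1,0],"roll": 0}]' --force 70

```text
t: 7.45
tcp_pos: [0.4337, 0.2439, 0.094]
tool_rot: [0.697, -0.122, 0.12, -0.696]
force: [1.1, -0.0, -3.2]
finger_gap: 0.407
```

```bash
python3 - <<'E'
from h import *
s=manip.sense(); print(s["force"],s["ft_torque"],s["finger_gap"])
plan([.66,.03,.32],np.radians(17),15)
E
```

```text
[ 1.0767 -0.0021 -3.2162] [0.0425 0.1188 0.0363] 0.40723436956237485
yaw deg -19.683208339434685 -> 17.0 roll units total -6.113868056572449 tilt y [-0.0024 -0.0006 -1.    ]
tot mm [ 226.3075 -213.9253  226.0164] q [ 0.2873  0.598   1.8711  0.0001  0.675  -0.9401]
0 [ 0.633 -0.503 -0.279] -0.408
1 [ 0.62  -0.503 -0.306] -0.408
2 [ 0.607 -0.503 -0.332] -0.408
3 [ 0.592 -0.503 -0.358] -0.408
4 [ 0.576 -0.503 -0.383] -0.408
5 [ 0.559 -0.503 -0.407] -0.408
6 [ 0.541 -0.503 -0.43 ] -0.408
7 [ 0.523 -0.503 -0.453] -0.408
8 [ 0.503 -0.503 -0.475] -0.408
9 [ 0.482 -0.503 -0.496] -0.408
10 [ 0.461 -0.502 -0.516] -0.408
11 [ 0.438 -0.502 -0.536] -0.408
12 [ 0.415 -0.502 -0.554] -0.408
13 [ 0.391 -0.502 -0.571] -0.408
14 [ 0.366 -0.502 -0.587] -0.408
```

Call:
send_rows --plan '[{"linear": [0.5,-0.9,-0.28],"roll": -0.41},{"linear": [0.5,-0.9,-0.31],"roll": -0.41},{"linear": [0.6,-0.9,-0.33],"roll": -0.41},{"linear": [0.6,-0.9,-0.36],"roll": -0.41},{"linear": [0.6,-0.9,-0.38],"roll": -0.41}]'

```text
t: 8.07
tcp_pos: [0.5027, 0.1745, 0.2291]
tool_rot: [0.706, -0.046, 0.044, -0.706]
force: [0.6, 0.1, -2.1]
finger_gap: 0.404
```

Call:
send_rows --plan '[{"linear": [0.56,-0.5,-0.41],"roll": -0.41},{"linear": [0.54,-0.5,-0.43],"roll": -0.41},{"linear": [0.52,-0.5,-0.45],"roll": -0.41},{"linear": [0.5,-0.5,-0.48],"roll": -0.41},{"linear": [0.48,-0.5,-0.5],"roll": -0.41}]'

```text
t: 8.7
tcp_pos: [0.5779, 0.1031, 0.3033]
tool_rot: [-0.706, -0.03, 0.032, 0.707]
force: [-0.3, 0.2, -2.7]
finger_gap: 0.407
```

Call:
send_rows --plan '[{"linear": [0.5,-0.1,-0.52],"roll": -0.41},{"linear": [0.5,-0.1,-0.54],"roll": -0.41},{"linear": [0.48,0,-0.55],"roll": -0.41},{"linear": [0.4,0,-0.4],"roll": -0.41},{"linear": [0,0,0],"roll": -0.41}]'

```text
t: 9.32
tcp_pos: [0.6431, 0.0511, 0.3083]
tool_rot: [-0.699, -0.105, 0.107, 0.699]
force: [-0.4, 1.3, -2.4]
finger_gap: 0.408
```

Call:
send_rows --plan '[{"linear": [0,0,0],"roll": 0},{"linear": [0,0,0],"roll": 0},{"linear": [0,0,0],"roll": 0},{"linear": [0,0,0],"roll": 0},{"linear": [0,0,0],"roll": 0}]'

```text
t: 9.95
tcp_pos: [0.643, 0.0523, 0.3099]
tool_rot: [0.699, 0.106, -0.106, -0.699]
force: [-0.4, -0.1, -2.2]
finger_gap: 0.408
```

```bash
python3 - <<'E'
from h import *
s=manip.sense(); print(s); im=manip.snapshot("wrist"); cv2.imwrite("pics/w4.png",im)
np.save("w4.npy",T_of("wrist",s)[1])
E
```

```text
{'t': 9.95, 'q': array([-0.0918,  0.4902,  1.2938, -0.    ,  1.3576, -1.9633]), 'qd': array([ 0.0001,  0.0012, -0.0011,  0.0002,  0.0016, -0.0004]), 'tau': array([  0.0104, -46.4075, -21.0469,   0.0492,  -0.1245,   0.0006]), 'tcp_pos': array([0.643 , 0.0523, 0.3099]), 'tool_rot': array([ 0.6991,  0.1059, -0.1059, -0.6991]), 'force': array([-0.4271, -0.102 , -2.161 ]), 'ft_torque': array([-0.0414,  0.169 ,  0.0161]), 'finger_gap': 0.40823841280584117}
```

View pics/w4.png

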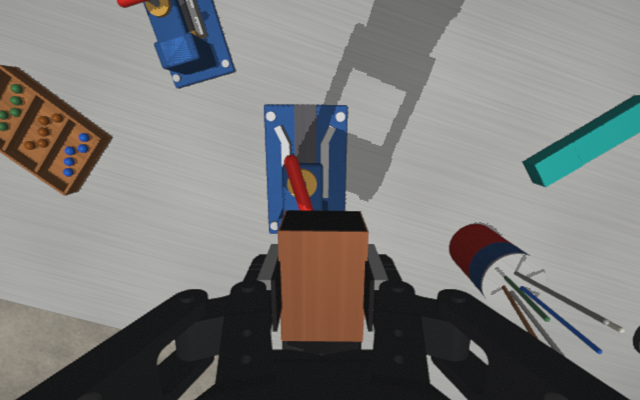

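Call:
send_rows --plan '[{"linear": [0.5,0,0.3],"roll": 0},{"linear": [0.6,0,0.4],"roll": 0},{"linear": [0.5,0,0.3],"roll": 0},{"linear": [0,0,0],"roll": 0},{"linear": [0,0,0],"roll": 0}]'

```text
t: 10.62
tcp_pos: [0.6799, 0.0952, 0.3095]
tool_rot: [0.699, 0.106, -0.106, -0.699]
force: [-0.2, -0.1, -2.6]
finger_gap: 0.403
```

```bash
python3 - <<'E'
from h import *
s=manip.sense(); print(s["tcp_pos"],s["qd"]); im=manip.snapshot("wrist"); cv2.imwrite("pics/w5.png",im)
np.save("w5.npy",T_of("wrist",s)[1])
a=cv2.imread("pics/w4.png")
cv2.imwrite("pics/w4c.png",cv2.resize(a[95:245,250:370],None,fx=4,fy=4,interpolation=cv2.INTER_CUBIC))
cv2.imwrite("pics/w5c.png",cv2.resize(im[40:190,210:360],None,fx=4,fy=4,interpolation=cv2.INTER_CUBIC))
E
```

```text
[0.6799 0.0952 0.3095] [-0.0117 -0.0092  0.01    0.0011 -0.0006  0.001 ]
```

View pics/w4c.png

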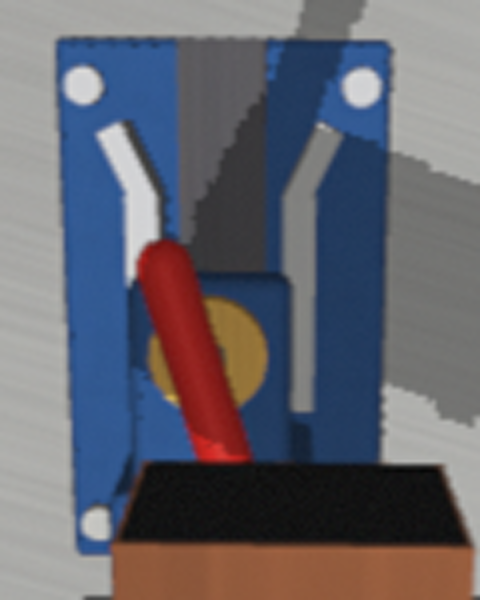

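View pics/w5.png

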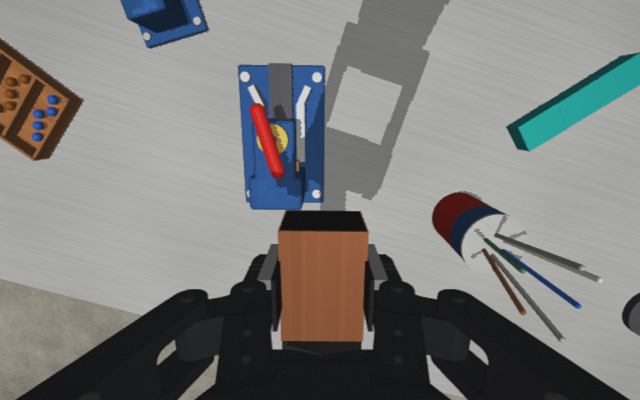

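View pics/w5c.png

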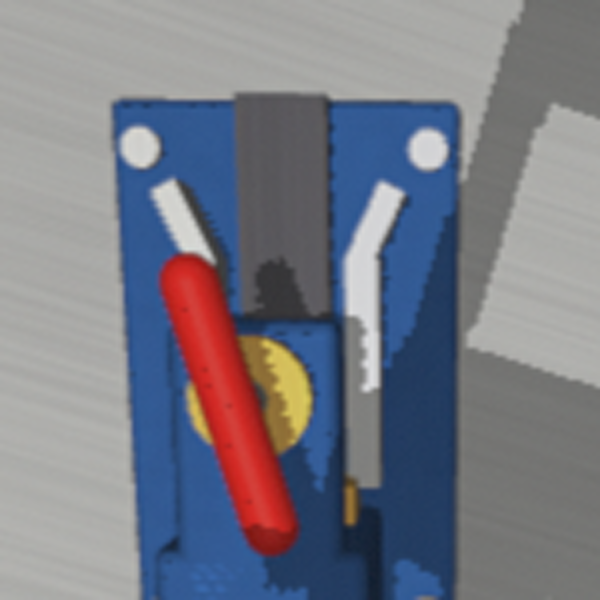

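The w4 and w5 views show the clamp clearly. Its base mouth corners are near (264,105) and (347,106) in w4, and the handle runs from (257,105) to (278,177) in w5. I'll fit the clamp pose to both views.

```bash
cat > fit.py <<'E'
from h import *
from scipy.optimize import least_squares
T4,T5=np.load("w4.npy"),np.load("w5.npy")
p4=lambda a:np.array(a)/4+[250-.375,95-.375]
p5=lambda a:np.array(a)/4+[210-.375,40-.375]
B,W="b",None
obs=[(T4,p4((57,40)),("b",.055,.012)),(T4,p4((390,43)),("b",-.055,.012)),(T5,p5((113,101)),("b",.055,.012)),(T5,p5((460,104)),("b",-.055,.012)),
(T4,p4((178,38)),(-.085,.014,.024)),(T4,p4((267,39)),(-.085,-.014,.024)),(T5,p5((235,94)),(-.085,.014,.024)),(T5,p5((327,95)),(-.085,-.014,.024)),
(T4,p4((208,353)),(0,0,.110)),(T5,p5((250,397)),(0,0,.110)),
(T4,p4((283,193)),(-.037,-.020,.036)),(T4,p4((160,195)),(-.037,.020,.036)),(T5,p5((345,260)),(-.037,-.020,.036)),
(T4,p4((131,275)),(-.020,.023,.097)),(T4,p4((288,278)),(-.020,-.023,.097)),(T5,p5((343,322)),(-.020,-.023,.097))]
def P(v,g):
    x=v[3] if g[0]=="b" else g[0]; c,s=np.cos(v[2]),np.sin(v[2])
    return np.array([v[0]+c*x-s*g[1],v[1]+s*x+c*g[1],g[2]])
def res(v): return np.concatenate([proj("wrist",P(v,g),T=T)[0]-px for T,px,g in obs])
r=least_squares(res,[.655,.028,.295,-.085],loss="soft_l1")
if __name__=="__main__":
    print(r.x,np.degrees(r.x[2])); print(res(r.x).reshape(-1,2))
    R2=lambda T,px:(lambda o,d:(o,d[0]))(*rays("wrist",px,T=T))
    print("mouth L/R tri",tri([R2(T4,p4((178,38))),R2(T5,p5((235,94)))]),tri([R2(T4,p4((267,39))),R2(T5,p5((327,95)))]))
    print("collar tri",tri([R2(T4,p4((208,353))),R2(T5,p5((250,397)))]))
    print("handle near tri",tri([R2(T4,p4((162,260))),R2(T5,p5((187,275)))]))
    h=at_z("wrist",[p5((188,258)),p5((272,553))],.142,T=T5); print("handle",h,h.mean(0),np.linalg.norm(h[1]-h[0]),np.degrees(np.arctan2(*(h[1]-h[0])[1::-1])))
E
python3 fit.py
```

```text
[ 0.6536  0.0355  0.3063 -0.0837] 17.552077796245197
[[ 85.6948   0.1613]
 [-82.6112  -0.0331]
 [ 88.5863   0.0994]
 [-86.0409  -0.0828]
 [ 23.6025  -0.4134]
 [-20.939   -0.5176]
 [ 24.4483  -0.493 ]
 [-21.6054  -0.5938]
 [  2.7676   2.0365]
 [  2.2975   0.7594]
 [-29.3486   0.6247]
 [ 33.1183  -0.0767]
 [-30.5738  -0.6866]
 [ 43.3152   0.9031]
 [-38.0462   0.4163]
 [-41.9604  -0.7183]]
mouth L/R tri [ 0.5776 -0.005   0.0238] [0.5697 0.0218 0.0241]
collar tri [0.6546 0.032  0.1006]
handle near tri [0.6281 0.0149 0.134 ]
handle [[0.624  0.0157 0.142 ]
 [0.6839 0.0514 0.142 ]] [0.6539 0.0336 0.142 ] 0.06965031189932966 30.813859727803518
```

```bash
sed -i 's/v\[0\]+c\*x-s\*g\[1\],v\[1\]+s\*x+c\*g\[1\]/v[0]+c*x+s*g[1],v[1]+s*x-c*g[1]/' fit.py; python3 fit.py
```

```text
[ 0.6544  0.0328  0.2928 -0.0837] 16.77880382394135
[[-0.6724  0.1024]
 [ 1.1498 -0.0024]
 [-0.659   0.0112]
 [ 0.5095 -0.0254]
 [ 0.0011 -0.4417]
 [ 0.047  -0.5224]
 [ 0.036  -0.5303]
 [ 0.1009 -0.5928]
 [ 0.1628  2.0179]
 [-0.4141  0.7386]
 [ 0.5538  0.6239]
 [-0.4194 -0.1084]
 [ 0.3542 -0.6789]
 [-1.1115  0.8651]
 [ 1.7596  0.4175]
 [-0.5662 -0.7057]]
mouth L/R tri [ 0.5776 -0.005   0.0238] [0.5697 0.0218 0.0241]
collar tri [0.6546 0.032  0.1006]
handle near tri [0.6281 0.0149 0.134 ]
handle [[0.624  0.0157 0.142 ]
 [0.6839 0.0514 0.142 ]] [0.6539 0.0336 0.142 ] 0.06965031189932966 30.813859727803518
```

```bash
cat >> h.py <<'E'
CL=np.array([.6544,.0328]); CY=np.radians(16.8)
def cl(x,y=0): return CL+[np.cos(CY)*x-np.sin(CY)*y,np.sin(CY)*x+np.cos(CY)*y]
def in_cl(p): 
    d=np.array(p)[:2]-CL; return np.array([np.cos(CY)*d[0]+np.sin(CY)*d[1],-np.sin(CY)*d[0]+np.cos(CY)*d[1]])
E
python3 - <<'E'
from h import *
s=manip.sense(); T=np.load("w5.npy"); z=s["tcp_pos"][2]+.0147
p=at_z("wrist",[(278.5,230.5),(367.5,230.5)],z,T=T)
m=R.from_quat(s["tool_rot"]).as_matrix(); print("tail corners tool frame",(p-s["tcp_pos"])@m)
t=cl(-.203); plan([t[0],t[1],.10],CY,15)
E
```

```text
tail corners tool frame [[-0.024  -0.0147 -0.0174]
 [-0.024  -0.0147  0.0182]]
yaw deg 17.21853659762654 -> 16.8 roll units total 0.06975609960442367 tilt y [-0.0007 -0.0002 -1.    ]
tot mm [-219.7279 -120.7543 -209.6024] q [-0.0236  0.5542  1.1789 -0.0002  1.4092 -1.8949]
0 [-0.545  0.466 -0.112] 0.005
1 [-0.545  0.466 -0.112] 0.005
2 [-0.545  0.466 -0.112] 0.005
3 [-0.545  0.466 -0.113] 0.005
4 [-0.545  0.466 -0.113] 0.005
5 [-0.545  0.466 -0.113] 0.005
6 [-0.545  0.466 -0.113] 0.005
7 [-0.545  0.466 -0.114] 0.005
8 [-0.545  0.466 -0.114] 0.005
9 [-0.545  0.466 -0.114] 0.005
10 [-0.545  0.466 -0.114] 0.005
11 [-0.545  0.466 -0.115] 0.005
12 [-0.545  0.466 -0.115] 0.005
13 [-0.545  0.466 -0.115] 0.005
14 [-0.545  0.466 -0.115] 0.005
```

Call:
send_rows --plan '[{"linear": [-0.82,0,-0.17],"roll": 0.02},{"linear": [-0.82,0,-0.17],"roll": 0.02},{"linear": [-0.82,0,-0.17],"roll": 0.02},{"linear": [-0.82,0,-0.17],"roll": 0.01},{"linear": [-0.82,0,-0.17],"roll": 0}]'

```text
t: 11.3
tcp_pos: [0.5688, 0.0338, 0.3102]
tool_rot: [0.7, 0.103, -0.103, -0.699]
force: [0.0, 0.7, -2.8]
finger_gap: 0.406
```

Call:
send_rows --plan '[{"linear": [-0.82,0,-0.17],"roll": 0},{"linear": [-0.82,0.3,-0.17],"roll": 0},{"linear": [-0.82,0.6,-0.17],"roll": 0},{"linear": [-0.82,0.8,-0.17],"roll": 0},{"linear": [-0.82,0.8,-0.17],"roll": 0}]'

```text
t: 11.92
tcp_pos: [0.4588, -0.0261, 0.2349]
tool_rot: [0.7, 0.104, -0.102, -0.699]
force: [-0.2, 0.3, -2.6]
finger_gap: 0.405
```

Call:
send_rows --plan '[{"linear": [0,0.9,0],"roll": 0},{"linear": [0,0.9,0],"roll": 0},{"linear": [0,0.9,0],"roll": 0},{"linear": [0,0.9,0],"roll": 0},{"linear": [0,0,0],"roll": 0}]'

```text
t: 12.55
tcp_pos: [0.4584, -0.0254, 0.126]
tool_rot: [-0.699, -0.102, 0.104, 0.7]
force: [-0.4, 0.7, -1.6]
finger_gap: 0.406
```

```bash
python3 - <<'E'
from h import *
s=manip.sense(); print(s["force"],s["ft_torque"],in_cl(s["tcp_pos"]))
t=cl(-.203,-.0004); plan([t[0],t[1],.045],CY,5)
im=manip.snapshot("scene"); cv2.imwrite("pics/s6.png",cv2.resize(im[150:270,200:400],None,fx=4,fy=4,interpolation=cv2.INTER_CUBIC))
E
```

```text
[-0.3886  0.7411 -1.6003] [-0.0237  0.1287 -0.0044] [-0.2045  0.0009]
yaw deg 16.75598305775496 -> 16.8 roll units total -0.007336157040841475 tilt y [-0.0034  0.001  -1.    ]
tot mm [  1.7994  -0.8657 -80.9612] q [-0.2995  0.5044  1.9446 -0.0001  0.6961 -2.1626]
0 [ 0.011  0.54  -0.01 ] -0.001
1 [ 0.011  0.54  -0.01 ] -0.001
2 [ 0.011  0.54  -0.01 ] -0.001
3 [ 0.011  0.54  -0.01 ] -0.001
4 [ 0.011  0.54  -0.01 ] -0.001
```

View pics/s6.png

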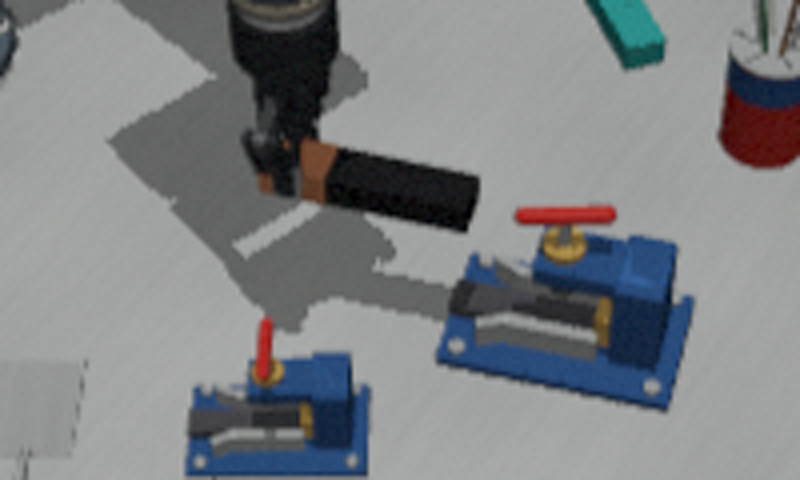

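The bar is held level and in line with the clamp bed, with its nose just before the mouth. Now I'll lower it.

Call:
send_rows --plan '[{"linear": [0.02,0.7,-0.01],"roll": 0},{"linear": [0.02,0.7,-0.01],"roll": 0},{"linear": [0.01,0.7,-0.01],"roll": 0},{"linear": [0.01,0.6,-0.01],"roll": 0},{"linear": [0,0,0],"roll": 0}]'

```text
t: 13.22
tcp_pos: [0.4623, -0.0262, 0.0462]
tool_rot: [0.7, 0.103, -0.103, -0.699]
force: [0.3, -0.0, -1.8]
finger_gap: 0.407
```

Call:
send_rows --plan '[{"linear": [0,0.1,0],"roll": 0},{"linear": [0,0.07,0],"roll": 0},{"linear": [0,0,0],"roll": 0},{"linear": [0,0,0],"roll": 0},{"linear": [0,0,0],"roll": 0}]'

```text
t: 13.85
tcp_pos: [0.4616, -0.0259, 0.0408]
tool_rot: [0.7, 0.103, -0.103, -0.699]
force: [-0.8, -0.2, -1.9]
finger_gap: 0.408
```

```bash
python3 - <<'E'
from h import *
s=manip.sense(); print(s["tcp_pos"],s["force"],s["ft_torque"],in_cl(s["tcp_pos"]),np.degrees(yaw_of(s)))
E
```

```text
[ 0.4616 -0.0259  0.0408] [-0.8391 -0.1734 -1.8654] [-0.0466  0.1105 -0.0209] [-0.2015 -0.0005] 16.807677761767945
```

Call:
send_rows --plan '[{"linear": [0,0.05,0],"roll": 0},{"linear": [0,0.05,0],"roll": 0},{"linear": [0,0,0],"roll": 0},{"linear": [0,0,0],"roll": 0},{"linear": [0,0,0],"roll": 0}]'

```text
t: 14.48
tcp_pos: [0.4616, -0.0259, 0.0377]
tool_rot: [-0.7, -0.103, 0.103, 0.7]
force: [-0.1, -0.4, -2.8]
finger_gap: 0.402
```

```bash
python3 - <<'E'
from h import *
s=manip.sense(); print(s["tcp_pos"],s["force"],s["ft_torque"],in_cl(s["tcp_pos"]),np.degrees(yaw_of(s)))
E
```

```text
[ 0.4616 -0.0259  0.0377] [-0.1001 -0.3671 -2.814 ] [-0.0016  0.0873  0.0054] [-0.2016 -0.0004] 16.802803233939652
```

Call:
send_rows --plan '[{"linear": [0,0.02,0],"roll": 0},{"linear": [0,0,0],"roll": 0},{"linear": [0,0,0],"roll": 0},{"linear": [0,0,0],"roll": 0},{"linear": [0,0,0],"roll": 0}]'

```text
t: 15.1
tcp_pos: [0.4615, -0.0259, 0.0371]
tool_rot: [0.7, 0.103, -0.103, -0.7]
force: [-0.4, 0.4, -0.1]
finger_gap: 0.412
```

```bash
python3 - <<'E'
from h import *
s=manip.sense(); print(s["tcp_pos"],s["force"],s["ft_torque"],in_cl(s["tcp_pos"]),np.degrees(yaw_of(s)))
E
```

```text
[ 0.4615 -0.0259  0.0371] [-0.3557  0.3909 -0.1077] [-0.0121  0.0882 -0.0876] [-0.2016 -0.0005] 16.802396485743408
```

Call:
send_rows --plan '[{"linear": [0.2,0,0],"roll": 0},{"linear": [0.2,0,0],"roll": 0},{"linear": [0.2,0,0],"roll": 0},{"linear": [0.2,0,0],"roll": 0},{"linear": [0.2,0,0],"roll": 0}]'

```text
t: 15.72
tcp_pos: [0.4905, -0.017, 0.0371]
tool_rot: [-0.699, -0.103, 0.103, 0.7]
force: [-2.3, -0.9, 1.8]
finger_gap: 0.402
```

```bash
python3 - <<'E'
from h import *
s=manip.sense(); print(s["tcp_pos"],s["force"],s["ft_torque"],in_cl(s["tcp_pos"]),np.degrees(yaw_of(s)))
im=manip.snapshot("scene"); cv2.imwrite("pics/s7.png",cv2.resize(im[150:270,240:440],None,fx=4,fy=4,interpolation=cv2.INTER_CUBIC))
im=manip.snapshot("top"); cv2.imwrite("pics/t7.png",cv2.resize(im[130:260,260:400],None,fx=4,fy=4,interpolation=cv2.INTER_CUBIC))
E
```

```text
[ 0.4905 -0.017   0.0371] [-2.282  -0.9405  1.827 ] [-0.0581  0.2019  0.0367] [-0.1713 -0.0004] 16.812277826031476
```

View pics/s7.png

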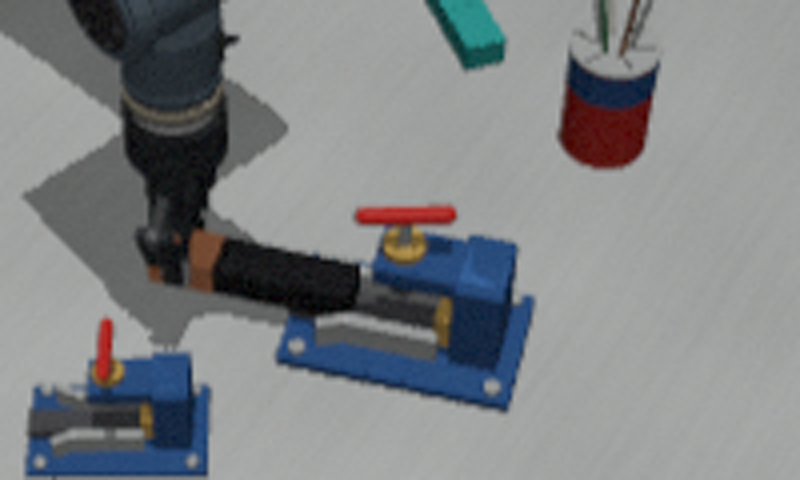

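View pics/t7.png

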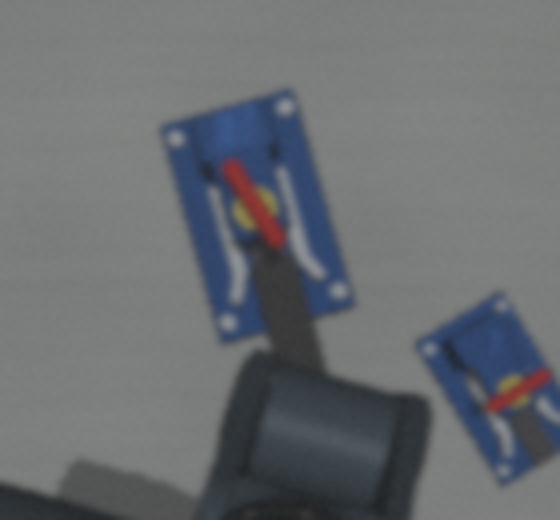

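Both views show the bar's nose entering the guides, centred on the bed. I'll continue sliding.

Call:
send_rows --plan '[{"linear": [0.2,0,0],"roll": 0},{"linear": [0.2,0,0],"roll": 0},{"linear": [0.2,0,0],"roll": 0},{"linear": [0.2,0,0],"roll": 0},{"linear": [0.2,0,0],"roll": 0}]'

```text
t: 16.45
tcp_pos: [0.519, -0.0084, 0.0372]
tool_rot: [-0.699, -0.103, 0.104, 0.7]
force: [-2.9, -0.8, 4.0]
finger_gap: 0.407
```

```bash
python3 - <<'E'
from h import *
s=manip.sense(); print(s["tcp_pos"],s["force"],s["ft_torque"],in_cl(s["tcp_pos"]),np.degrees(yaw_of(s)))
E
```

```text
[ 0.519  -0.0084  0.0372] [-2.9387 -0.8295  3.9604] [-0.1221  0.4023  0.0147] [-0.1415 -0.0003] 16.808835190515325
```

Call:
send_rows --plan '[{"linear": [0.2,0,0],"roll": 0},{"linear": [0.2,0,0],"roll": 0},{"linear": [0.2,0,0],"roll": 0},{"linear": [0.15,0,0],"roll": 0},{"linear": [0.1,0,0],"roll": 0}]'

```text
t: 17.08
tcp_pos: [0.543, -0.0011, 0.0374]
tool_rot: [-0.699, -0.103, 0.104, 0.7]
force: [-5.8, -2.8, 6.8]
finger_gap: 0.409
```

```bash
python3 - <<'E'
from h import *
s=manip.sense(); print(s["tcp_pos"],s["force"],s["ft_torque"],in_cl(s["tcp_pos"]),np.degrees(yaw_of(s)))
E
```

```text
[ 0.543  -0.0011  0.0374] [-5.7966 -2.7504  6.8246] [-0.2566  0.7288 -0.0352] [-0.1165 -0.0002] 16.82836532501893
```

Call:
send_rows --plan '[{"linear": [0.06,-0.015,0],"roll": 0},{"linear": [0.06,0,0],"roll": 0},{"linear": [0.06,0,0],"roll": 0},{"linear": [0.04,0,0],"roll": 0},{"linear": [0.03,0,0],"roll": 0}]'

```text
t: 17.7
tcp_pos: [0.5508, 0.001, 0.0375]
tool_rot: [-0.7, -0.103, 0.103, 0.7]
force: [-1.2, 0.6, 0.1]
finger_gap: 0.404
```

```bash
python3 - <<'E'
from h import *
s=manip.sense(); print(s["tcp_pos"],s["force"],s["ft_torque"],in_cl(s["tcp_pos"]),np.degrees(yaw_of(s)))
E
```

```text
[0.5508 0.001  0.0375] [-1.1857  0.6099  0.0747] [-0.0289  0.2566 -0.0333] [-0.1084 -0.0005] 16.803061577578053
```

Call:
send_rows --plan '[{"linear": [0.02,0,0],"roll": 0},{"linear": [0.02,0,0],"roll": 0},{"linear": [0.02,0,0],"roll": 0},{"linear": [0,0,0],"roll": 0},{"linear": [0,0,0],"roll": 0}]'

```text
t: 18.32
tcp_pos: [0.5527, 0.0015, 0.0376]
tool_rot: [0.7, 0.104, -0.103, -0.699]
force: [0.2, 1.1, -2.9]
finger_gap: 0.409
```

Call:
send_rows --plan '[{"linear": [0.02,0,0],"roll": 0},{"linear": [0.02,0,0],"roll": 0},{"linear": [0,0,0],"roll": 0},{"linear": [0,0,0],"roll": 0},{"linear": [0,0,0],"roll": 0}]'

```text
t: 18.95
tcp_pos: [0.5536, 0.0018, 0.0376]
tool_rot: [-0.7, -0.103, 0.103, 0.7]
force: [0.2, -0.9, -1.1]
finger_gap: 0.404
```

Call:
send_rows --plan '[{"linear": [0.02,0,0],"roll": 0},{"linear": [0.02,0,0],"roll": 0},{"linear": [0,0,0],"roll": 0},{"linear": [0,0,0],"roll": 0},{"linear": [0,0,0],"roll": 0}]'

```text
t: 19.58
tcp_pos: [0.5536, 0.002, 0.0375]
tool_rot: [-0.699, -0.103, 0.104, 0.7]
force: [-4.5, -2.9, 0.3]
finger_gap: 0.409
```

```bash
python3 - <<'E'
from h import *
s=manip.sense(); print(s["tcp_pos"],s["force"],s["ft_torque"],in_cl(s["tcp_pos"]),np.degrees(yaw_of(s)))
im=manip.snapshot("scene"); cv2.imwrite("pics/s8.png",cv2.resize(im[170:270,290:400],None,fx=6,fy=6,interpolation=cv2.INTER_CUBIC))
im=manip.snapshot("wrist"); cv2.imwrite("pics/w8.png",im)
E
```

```text
[0.5536 0.002  0.0375] [-4.4964 -2.8544  0.2657] [-0.4928  0.5712 -0.1324] [-0.1054 -0.0003] 16.803100993984025
```

View pics/s8.png

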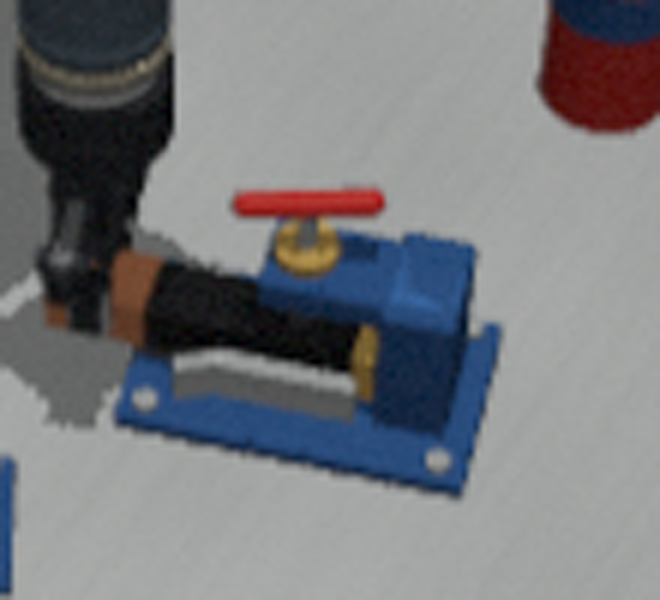

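View pics/w8.png

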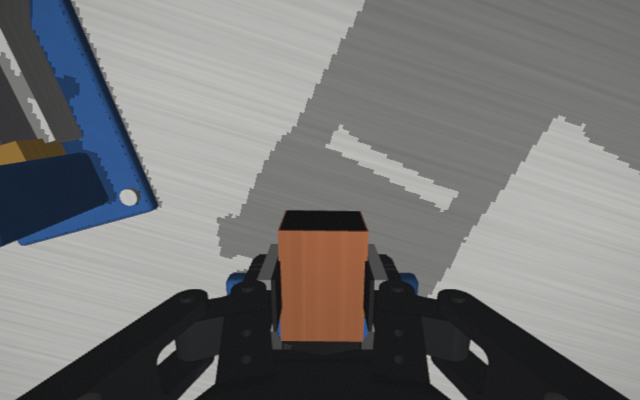

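Contact with the stop is made: the TCP stopped advancing and about 5 N appeared along the bed, and the scene view shows the nose against the brass. I'll release now.

Call:
send_rows --plan '[{"linear": [0,0,0],"roll": 0},{"linear": [0,0,0],"roll": 0},{"linear": [0,0,0],"roll": 0},{"linear": [0,0,0],"roll": 0},{"linear": [0,0,0],"roll": 0}]' --claw 70

```text
t: 20.3
tcp_pos: [0.5548, 0.0022, 0.0376]
tool_rot: [0.7, 0.103, -0.103, -0.699]
force: [-0.9, -0.7, -1.4]
finger_gap: 0.823
```

```bash
python3 - <<'E'
from h import *
s=manip.sense(); print(s["tcp_pos"],s["force"],s["ft_torque"],s["finger_gap"])
im=manip.snapshot("scene"); cv2.imwrite("pics/s9.png",cv2.resize(im[170:270,290:400],None,fx=6,fy=6,interpolation=cv2.INTER_CUBIC))
im=manip.snapshot("wrist"); cv2.imwrite("pics/w9.png",im)
E
```

```text
[0.5548 0.0022 0.0376] [-0.8802 -0.7401 -1.4157] [0.0118 0.0308 0.0375] 0.8227545833904698
```

View pics/s9.png

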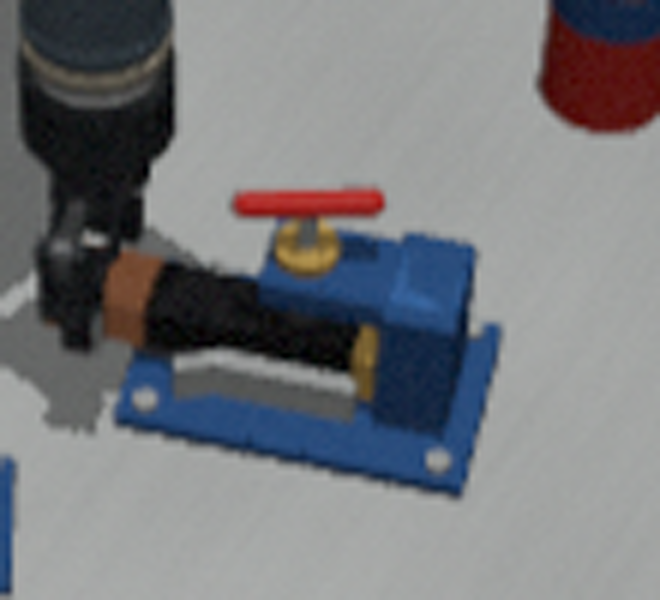

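View pics/w9.png

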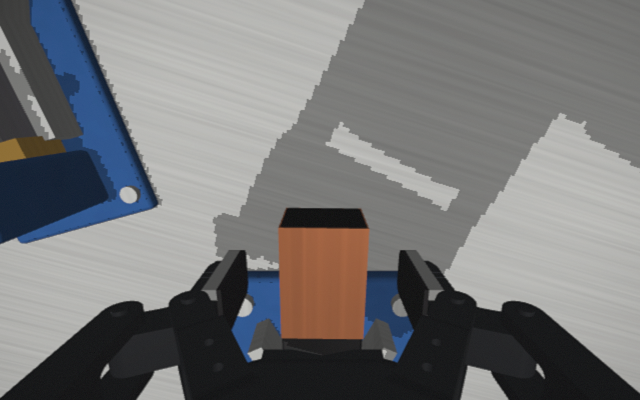

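The bar is free on the bed and its copper tail shows no shift. I'll rise and go over to the handle.

Call:
send_rows --plan '[{"linear": [0,-0.5,0],"roll": 0},{"linear": [0,-1,0],"roll": 0},{"linear": [0,-1,0],"roll": 0},{"linear": [0,-1,0],"roll": 0},{"linear": [0,-1,0],"roll": 0}]'

```text
t: 21.02
tcp_pos: [0.5546, 0.0022, 0.1746]
tool_rot: [0.7, 0.104, -0.103, -0.699]
force: [-0.1, 0.2, 0.5]
finger_gap: 0.82
```

Call:
send_rows --plan '[{"linear": [0,-1,0],"roll": 0},{"linear": [0,-1,0],"roll": 0},{"linear": [0,-0.5,0],"roll": 0},{"linear": [0,0,0],"roll": 0},{"linear": [0,0,0],"roll": 0}]' --claw 60

```text
t: 21.65
tcp_pos: [0.5538, 0.0023, 0.2466]
tool_rot: [-0.699, -0.103, 0.104, 0.7]
force: [-0.1, -0.1, -0.3]
finger_gap: 0.701
```

```bash
python3 - <<'E'
from h import *
s=manip.sense(); im=manip.snapshot("wrist"); cv2.imwrite("pics/w10.png",im); np.save("w10.npy",T_of("wrist",s)[1])
plan([.654,.033,.21],np.radians(30.8),5)
E
```

```text
yaw deg 16.799029267662668 -> 30.799999999999997 roll units total -2.333495122056222 tilt y [-0.0028  0.0006 -1.    ]
tot mm [100.2769  30.671  -36.2853] q [-0.1976  0.4242  1.6031  0.      1.1171 -2.0616]
0 [0.7   0.24  0.002] -0.467
1 [ 0.699  0.24  -0.032] -0.467
2 [ 0.697  0.24  -0.066] -0.467
3 [ 0.693  0.24  -0.1  ] -0.467
4 [ 0.687  0.24  -0.134] -0.467
```

View pics/w10.png

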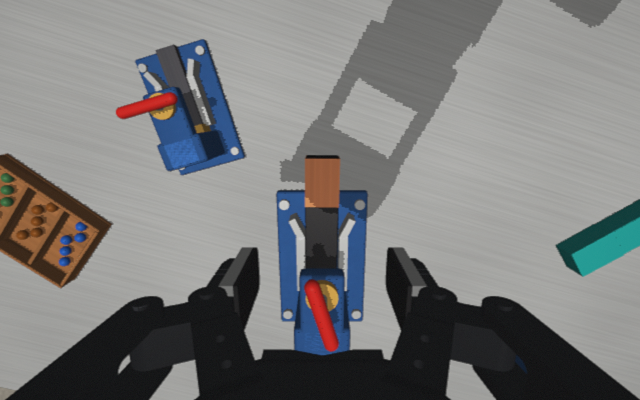

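The bar is straight on the bed, with its tail at row 157. The handle runs from (313,282) to (335,350).

Call:
send_rows --plan '[{"linear": [0.7,0.1,0],"roll": -0.47},{"linear": [0.7,0.1,-0.03],"roll": -0.47},{"linear": [0.7,0.1,-0.07],"roll": -0.47},{"linear": [0.69,0.1,-0.1],"roll": -0.47},{"linear": [0.69,0.1,-0.13],"roll": -0.46}]'

```text
t: 22.32
tcp_pos: [0.655, 0.0332, 0.2306]
tool_rot: [-0.681, -0.187, 0.19, 0.682]
force: [0.5, 0.2, -0.3]
finger_gap: 0.703
```

Call:
send_rows --plan '[{"linear": [0,0,0],"roll": 0},{"linear": [0,0,0],"roll": 0},{"linear": [0,0,0],"roll": 0},{"linear": [0,0,0],"roll": 0},{"linear": [0,0,0],"roll": 0}]'

```text
t: 22.95
tcp_pos: [0.6549, 0.0328, 0.2329]
tool_rot: [0.682, 0.188, -0.188, -0.682]
force: [0.9, -0.1, 0.3]
finger_gap: 0.703
```

```bash
python3 - <<'E'
from h import *
s=manip.sense(); im=manip.snapshot("wrist"); cv2.imwrite("pics/w11.png",im); np.save("w11.npy",T_of("wrist",s)[1])
print(s["tcp_pos"],np.degrees(yaw_of(s)))
a=cv2.imread("pics/w10.png")
cv2.imwrite("pics/w10c.png",cv2.resize(a[145:360,270:380],None,fx=2.7,fy=2.7,interpolation=cv2.INTER_CUBIC))
T=np.load("w10.npy")
p=at_z("wrist",[(305.5,157.5),(340,157.5)],.052,T=T); print("tail in clamp frame (expect x -.130)",[in_cl(q) for q in p])
h=at_z("wrist",[(313,281),(335,351)],.142,T=T); print("handle",h,h.mean(0),np.linalg.norm(h[1]-h[0]),np.degrees(np.arctan2(*(h[1]-h[0])[1::-1])))
E
```

```text
[0.6549 0.0328 0.2329] 30.82426032180383
tail in clamp frame (expect x -.130) [array([-0.1304, -0.0171]), array([-0.1303,  0.0183])]
handle [[0.619  0.0139 0.142 ]
 [0.6804 0.0524 0.142 ]] [0.6497 0.0332 0.142 ] 0.07250197488162229 32.075904592950735
```

View pics/w11.png

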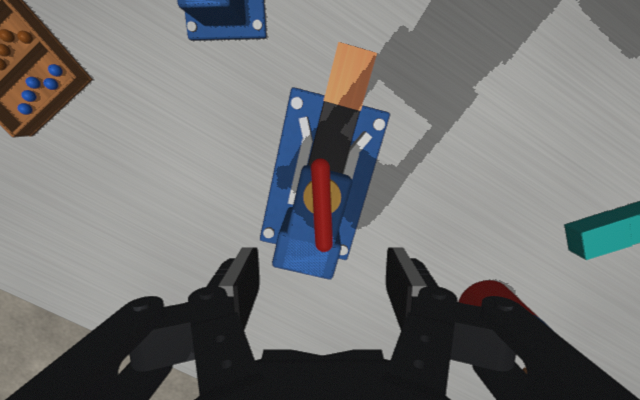

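```bash
python3 - <<'E'
from h import *
a=cv2.imread("pics/w11.png"); b=cv2.imread("pics/w10.png")
def red(im,roi):
    x0,y0,x1,y1=roi; m=np.zeros(im.shape[:2],np.uint8)
    i=im.astype(int); mm=(i[:,:,2]>90)&(i[:,:,1]<60)&(i[:,:,0]<60); m[y0:y1,x0:x1]=mm[y0:y1,x0:x1]
    n,l,st,c=cv2.connectedComponentsWithStats(m); k=1+np.argmax(st[1:,4]); m=(l==k).astype(np.uint8)
    r=cv2.minAreaRect(cv2.findContours(m,0,2)[0][0]); bx=cv2.boxPoints(r)
    # end mids along long axis
    e=[(bx[i]+bx[(i+1)%4])/2 for i in range(4)]
    L=[np.linalg.norm(bx[i]-bx[(i+1)%4]) for i in range(4)]
    i=int(np.argmin(L)); ends=sorted([e[i],e[(i+2)%4]],key=lambda q:q[1]); print(st[k],r); return ends
ra=red(a,(290,140,360,270)); rb=red(b,(290,270,350,360))
Ta,Tb=np.load("w11.npy"),np.load("w10.npy")
g=lambda T,p:(lambda o,d:(o,d[0]))(*rays("wrist",p,T=T))
P=[tri([g(Ta,ra[i]),g(Tb,rb[i])]) for i in (0,1)]; print("tri ends",P,"mid",np.mean(P,0))
for z in (.136,.142):
  for T,r in ((Ta,ra),(Tb,rb)):
    h=at_z("wrist",r,z,T=T); print(z,h.mean(0),np.linalg.norm(h[1]-h[0]),np.degrees(np.arctan2(*(h[1]-h[0])[1::-1])))
E
```

```text
[ 312  159   20   93 1523] ((321.4752502441406, 204.95567321777344), (92.22296142578125, 17.6635799407959), 87.39744567871094)
[ 305  281   33   70 1040] ((321.2500305175781, 315.2500305175781), (73.36483001708984, 15.495159149169922), 71.56504821777344)
tri ends [array([0.6246, 0.0122, 0.1324]), array([0.6848, 0.0518, 0.136 ])] mid [0.6547 0.032  0.1342]
0.136 [0.6545 0.0318 0.136 ] 0.07254716856688063 33.255312601096904
0.136 [0.6537 0.0319 0.136 ] 0.07406023803825384 32.83860172274597
0.142 [0.6529 0.0309 0.142 ] 0.07066812118283514 33.255312601096925
0.142 [0.6496 0.0307 0.142 ] 0.07225006198562801 32.83860172274602
```

```bash
python3 - <<'E'
from h import *
plan([.6543,.0323,.160],np.radians(33),3)
E
```

```text
yaw deg 30.82738422493808 -> 33.0 roll units total -0.36210262917698616 tilt y [ 0.0003 -0.     -1.    ]
tot mm [ -0.7088  -0.5516 -72.823 ] q [-0.12    0.5765  1.3569  0.      1.2079 -2.2288]
0 [-0.01   0.809 -0.001] -0.121
1 [-0.01   0.809 -0.001] -0.121
2 [-0.01   0.809 -0.001] -0.121
```

Call:
send_rows --plan '[{"linear": [-0.01,0.8,0],"roll": -0.12},{"linear": [-0.01,0.8,0],"roll": -0.12},{"linear": [-0.01,0.8,0],"roll": -0.12},{"linear": [0,0.2,0],"roll": 0},{"linear": [0,0,0],"roll": 0}]'

```text
t: 23.62
tcp_pos: [0.6545, 0.0325, 0.1547]
tool_rot: [-0.678, -0.201, 0.201, 0.678]
force: [-0.1, -0.2, 0.4]
finger_gap: 0.7
```

```bash
python3 - <<'E'
from h import *
s=manip.sense(); im=manip.snapshot("wrist"); cv2.imwrite("pics/w12.png",im); np.save("w12.npy",T_of("wrist",s)[1])
print(s["tcp_pos"],np.degrees(yaw_of(s)),s["force"])
im=manip.snapshot("scene"); cv2.imwrite("pics/s12.png",cv2.resize(im[150:270,290:410],None,fx=5,fy=5,interpolation=cv2.INTER_CUBIC))
plan([.6543,.0323,.131],np.radians(33),3)
E
```

```text
[0.6545 0.0325 0.1547] 32.99408320061131 [-0.0818 -0.2093  0.4406]
yaw deg 32.998480071422854 -> 33.0 roll units total -0.000253321429527323 tilt y [ 0.0022 -0.0003 -1.    ]
tot mm [ -0.916   -0.1172 -24.7247] q [-0.1206  0.6634  1.4254  0.      1.0506 -2.2673]
0 [-0.01   0.275  0.005] -0.0
1 [-0.01   0.275  0.005] -0.0
2 [-0.01   0.275  0.005] -0.0
```

View pics/w12.png

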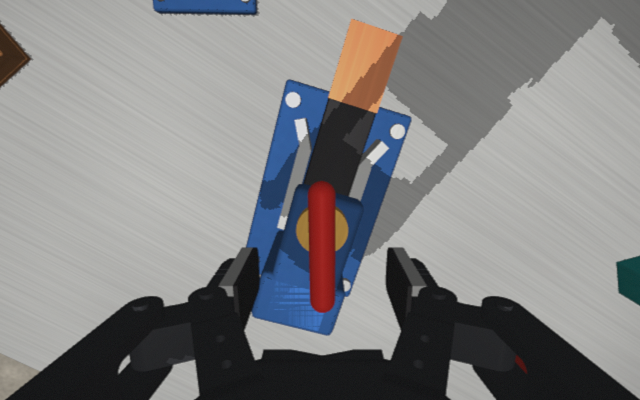

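View pics/s12.png

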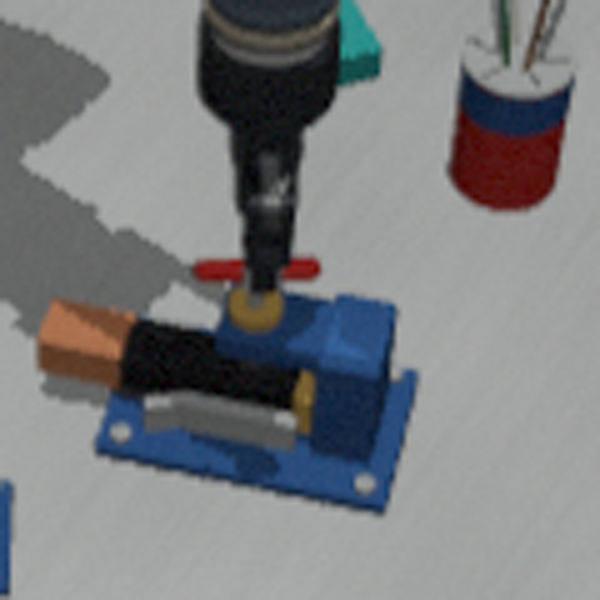

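The handle is vertical in the wrist picture at column 322, aligned with the jaws and midway between them. I'll descend and close.

Call:
send_rows --plan '[{"linear": [-0.01,0.27,0],"roll": 0},{"linear": [-0.01,0.27,0],"roll": 0},{"linear": [0,0.25,0],"roll": 0},{"linear": [0,0,0],"roll": 0},{"linear": [0,0,0],"roll": 0}]'

```text
t: 24.35
tcp_pos: [0.654, 0.0322, 0.1308]
tool_rot: [-0.678, -0.201, 0.201, 0.678]
force: [-0.8, -0.0, -0.3]
finger_gap: 0.705
```

Call:
send_rows --plan '[{"linear": [0,0,0],"roll": 0},{"linear": [0,0,0],"roll": 0},{"linear": [0,0,0],"roll": 0},{"linear": [0,0,0],"roll": 0},{"linear": [0,0,0],"roll": 0}]' --claw 5 --force 60

```text
t: 24.98
tcp_pos: [0.6542, 0.0319, 0.1313]
tool_rot: [0.678, 0.201, -0.201, -0.678]
force: [-0.2, -0.8, 2.7]
finger_gap: 0.133
```

Call:
send_rows --plan '[{"linear": [0,0,0],"roll": 0},{"linear": [0,0,0],"roll": 0},{"linear": [0,0,0],"roll": 0},{"linear": [0,0,0],"roll": 0},{"linear": [0,0,0],"roll": 0}]'

```text
t: 25.6
tcp_pos: [0.6542, 0.032, 0.1312]
tool_rot: [0.678, 0.201, -0.201, -0.678]
force: [0.0, -2.0, 5.7]
finger_gap: 0.141
```

```bash
python3 - <<'E'
from h import *
s=manip.sense(); print(s["tcp_pos"],np.degrees(yaw_of(s)),s["force"],s["ft_torque"],s["finger_gap"]*85.4)
im=manip.snapshot("wrist"); cv2.imwrite("pics/w13.png",im)
im=manip.snapshot("scene"); cv2.imwrite("pics/s13.png",cv2.resize(im[150:270,290:410],None,fx=5,fy=5,interpolation=cv2.INTER_CUBIC))
E
```

```text
[0.6542 0.032  0.1312] 33.00589520273468 [ 0.0016 -2.0127  5.7443] [-0.3106 -0.0195  0.0963] 12.083787561769533
```

View pics/w13.png

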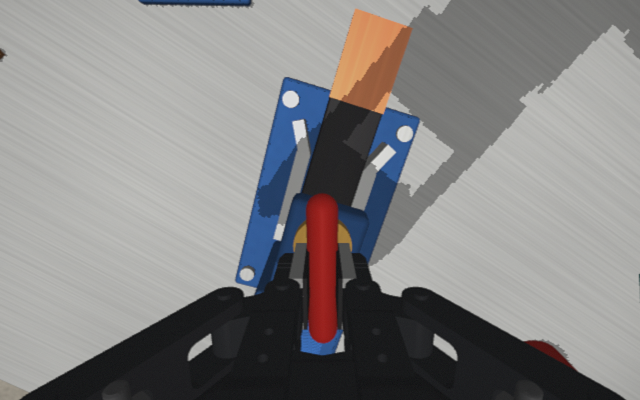

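View pics/s13.png

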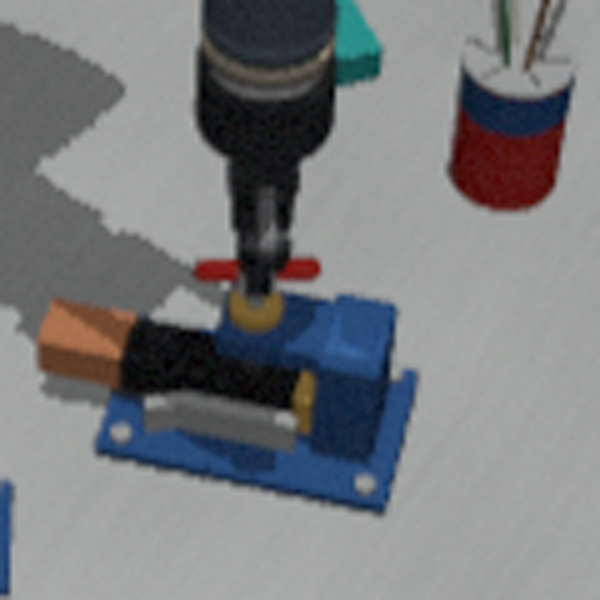

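Gripped, with a 12 mm reading. I'll turn clockwise (positive roll) and follow the handle down.

Call:
send_rows --plan '[{"linear": [0,0.01,0],"roll": 0.8},{"linear": [0,0.01,0],"roll": 0.8},{"linear": [0,0.01,0],"roll": 0.8},{"linear": [0,0,0],"roll": 0.8},{"linear": [0,0,0],"roll": 0}]'

```text
t: 26.32
tcp_pos: [0.654, 0.0323, 0.1302]
tool_rot: [0.702, 0.085, -0.085, -0.702]
force: [0.2, -0.6, 4.6]
finger_gap: 0.138
```

```bash
cat > r.py <<'E'
from h import *
s=manip.sense(); print("t",s["t"],s["tcp_pos"],"yaw",round(float(np.degrees(yaw_of(s))),2),"F",s["force"],"M",s["ft_torque"],"gap",round(s["finger_gap"]*85.4,2),"tau6",s["tau"][5],"q6",s["q"][5],"qd6",s["qd"][5])
E
python3 r.py
```

```text
t 26.325 [0.654  0.0323 0.1302] yaw 13.86 F [ 0.195  -0.5726  4.6024] M [-0.2036  0.052   0.1152] gap 11.79 tau6 0.20744528621435165 q6 -1.9337254746304455 qd6 -0.015415229591257167
```

Call:
send_rows --plan '[{"linear": [0,0.01,0],"roll": 0.8},{"linear": [0,0.01,0],"roll": 0.8},{"linear": [0,0.01,0],"roll": 0.6},{"linear": [0,0,0],"roll": 0},{"linear": [0,0,0],"roll": 0}]'

```text
t: 26.95
tcp_pos: [0.654, 0.0324, 0.1296]
tool_rot: [-0.707, -0.004, 0.004, 0.707]
force: [0.8, -0.6, 7.2]
finger_gap: 0.137
```

```bash
python3 r.py
```

```text
t 26.95 [0.654  0.0324 0.1296] yaw 0.68 F [ 0.7605 -0.5792  7.1906] M [-0.2151  0.1027  0.1374] gap 11.71 tau6 0.1425604010000825 q6 -1.7038973588132356 qd6 -0.0007090931080404793
```

Call:
send_rows --plan '[{"linear": [0,0.01,0],"roll": 0.5},{"linear": [0,0.01,0],"roll": 0.5},{"linear": [0,0,0],"roll": 0.5},{"linear": [0,0.01,0],"roll": 0.5},{"linear": [0,0,0],"roll": 0.5}]'

```text
t: 27.58
tcp_pos: [0.6541, 0.0326, 0.1288]
tool_rot: [-0.701, 0.088, -0.089, 0.702]
force: [-0.7, 1.0, 6.6]
finger_gap: 0.138
```

```bash
python3 r.py
```

```text
t 27.575 [0.6541 0.0326 0.1288] yaw -14.37 F [-0.6854  1.0261  6.6238] M [-0.0529  0.1286  0.3178] gap 11.82 tau6 0.061099736485630274 q6 -1.4410245799103991 qd6 0.4155809287383762
```

Call:
send_rows --plan '[{"linear": [0,0.01,0],"roll": 0.7},{"linear": [0,0.01,0],"roll": 0.7},{"linear": [0,0.01,0],"roll": 0.7},{"linear": [0,0,0],"roll": 0},{"linear": [0,0,0],"roll": 0}]'

```text
t: 28.2
tcp_pos: [0.6542, 0.0327, 0.1281]
tool_rot: [-0.687, 0.164, -0.165, 0.688]
force: [-1.2, 0.9, 7.7]
finger_gap: 0.135
```

```bash
python3 r.py
```

```text
t 28.2 [0.6542 0.0327 0.1281] yaw -26.92 F [-1.2488  0.9417  7.7226] M [0.0244 0.1477 0.1698] gap 11.55 tau6 0.14096445869654417 q6 -1.2222075152153336 qd6 -0.0005846892639815708
```

Call:
send_rows --plan '[{"linear": [0,0.01,0],"roll": 0.5},{"linear": [0,0.01,0],"roll": 0.5},{"linear": [0,0,0],"roll": 0.5},{"linear": [0,0.01,0],"roll": 0.5},{"linear": [0,0,0],"roll": 0.5}]'

```text
t: 28.82
tcp_pos: [0.6542, 0.0329, 0.1274]
tool_rot: [-0.66, 0.253, -0.254, 0.661]
force: [-0.6, 0.6, 8.0]
finger_gap: 0.135
```

```bash
python3 r.py
```

```text
t 28.825 [0.6542 0.0329 0.1274] yaw -41.97 F [-0.6089  0.5534  8.0031] M [0.0733 0.0607 0.378 ] gap 11.52 tau6 0.08090503513813019 q6 -0.9593479142868125 qd6 0.41582619124572956
```

Call:
send_rows --plan '[{"linear": [0,0.01,0],"roll": 0.7},{"linear": [0,0.01,0],"roll": 0.7},{"linear": [0,0.01,0],"roll": 0.7},{"linear": [0,0,0],"roll": 0},{"linear": [0,0,0],"roll": 0}]'

```text
t: 29.45
tcp_pos: [0.6544, 0.033, 0.1269]
tool_rot: [-0.628, 0.323, -0.324, 0.629]
force: [-1.2, 0.1, 9.1]
finger_gap: 0.136
```

```bash
python3 r.py
```

```text
t 29.45 [0.6544 0.033  0.1269] yaw -54.51 F [-1.2167  0.147   9.1263] M [0.1367 0.2319 0.1525] gap 11.65 tau6 0.19117827527225018 q6 -0.7406408602335758 qd6 1.4001157476630725e-05
```

Call:
send_rows --plan '[{"linear": [0,0.01,0],"roll": 0.5},{"linear": [0,0.01,0],"roll": 0.5},{"linear": [0,0,0],"roll": 0.5},{"linear": [0,0.01,0],"roll": 0.5},{"linear": [0,0,0],"roll": 0.5}]'

```text
t: 30.08
tcp_pos: [0.6546, 0.0331, 0.1263]
tool_rot: [-0.58, 0.403, -0.404, 0.582]
force: [-0.8, 2.0, 10.2]
finger_gap: 0.134
```

```bash
python3 r.py
```

```text
t 30.075 [0.6546 0.0331 0.1263] yaw -69.54 F [-0.7614  1.9691 10.1728] M [0.1982 0.1895 0.3874] gap 11.43 tau6 0.17247091513127089 q6 -0.478012790945727 qd6 0.41555974318599903
```

Call:
send_rows --plan '[{"linear": [0,0.01,0],"roll": 0.7},{"linear": [0,0.01,0],"roll": 0.7},{"linear": [0,0,0],"roll": 0.7},{"linear": [0,0,0],"roll": 0},{"linear": [0,0,0],"roll": 0}]'

```text
t: 30.7
tcp_pos: [0.6548, 0.0332, 0.1258]
tool_rot: [-0.532, 0.464, -0.465, 0.534]
force: [-1.4, 1.0, 11.8]
finger_gap: 0.138
```

```bash
python3 r.py
```

```text
t 30.7 [0.6548 0.0332 0.1258] yaw -82.1 F [-1.4455  0.9511 11.8039] M [0.2498 0.1443 0.3371] gap 11.78 tau6 0.2765184547752142 q6 -0.2591847279553297 qd6 -0.0008602502327920468
```

Call:
send_rows --plan '[{"linear": [0,0,0],"roll": 0.5},{"linear": [0,0.01,0],"roll": 0.5},{"linear": [0,0,0],"roll": 0.5},{"linear": [0,0.01,0],"roll": 0.5},{"linear": [0,0,0],"roll": 0.5}]'

```text
t: 31.32
tcp_pos: [0.655, 0.0332, 0.1253]
tool_rot: [0.467, -0.53, 0.531, -0.469]
force: [-0.7, 1.5, 10.7]
finger_gap: 0.137
```

```bash
python3 r.py
```

```text
t 31.325 [0.655  0.0332 0.1253] yaw -97.12 F [-0.7161  1.5264 10.7005] M [0.253  0.114  0.5372] gap 11.67 tau6 0.27015237137675285 q6 0.003408333493090485 qd6 0.4148485718139516
```

Call:
send_rows --plan '[{"linear": [0,0,0],"roll": 0},{"linear": [0,0,0],"roll": 0},{"linear": [0,0,0],"roll": 0},{"linear": [0,0,0],"roll": 0},{"linear": [0,0,0],"roll": 0}]'

```text
t: 31.95
tcp_pos: [0.655, 0.0332, 0.1252]
tool_rot: [0.467, -0.529, 0.53, -0.469]
force: [-0.2, 1.2, 10.9]
finger_gap: 0.137
```

```bash
python3 r.py; python3 - <<'E'
from h import *
m=[]
for i in range(8):
    manip.snapshot("wrist"); m.append(manip.sense()["ft_torque"][2])
print(np.array(m),np.mean(m))
E
```

```text
t 31.95 [0.655  0.0332 0.1252] yaw -97.07 F [-0.1719  1.2236 10.8528] M [0.247  0.1225 0.3549] gap 11.67 tau6 0.3568784147500992 q6 0.0023358647950190853 qd6 -0.0005413318539562214
[0.3468 0.419  0.3276 0.323  0.4005 0.3531 0.381  0.3511] 0.3627540887727059
```

Resistance rose as expected. While turning, the reading went from about 0.36 to 0.54 N m. At standstill it went from about 0.14 to 0.36 N m, which puts the added torque at about 0.18 to 0.22, in the middle of the firm range. I'll release the handle.

Call:
send_rows --plan '[{"linear": [0,0,0],"roll": 0},{"linear": [0,0,0],"roll": 0},{"linear": [0,0,0],"roll": 0},{"linear": [0,0,0],"roll": 0},{"linear": [0,0,0],"roll": 0}]' --claw 65

```text
t: 32.98
tcp_pos: [0.6537, 0.0322, 0.1231]
tool_rot: [-0.468, 0.531, -0.53, 0.468]
force: [0.3, 0.0, 0.5]
finger_gap: 0.758
```

```bash
python3 r.py; python3 - <<'E'
from h import *
m=[]
for i in range(6):
    im=manip.snapshot("wrist"); m.append(manip.sense()["ft_torque"][2])
print("free",np.mean(m)); cv2.imwrite("pics/w14.png",im)
E
```

```text
t 32.975 [0.6537 0.0322 0.1231] yaw -97.2 F [0.3077 0.0305 0.5132] M [-0.0211 -0.0302 -0.0152] gap 64.75 tau6 -0.0003560801906132838 q6 0.004323109000338171 qd6 -0.0015747533075757554
free 0.019197044132000254
```

View pics/w14.png

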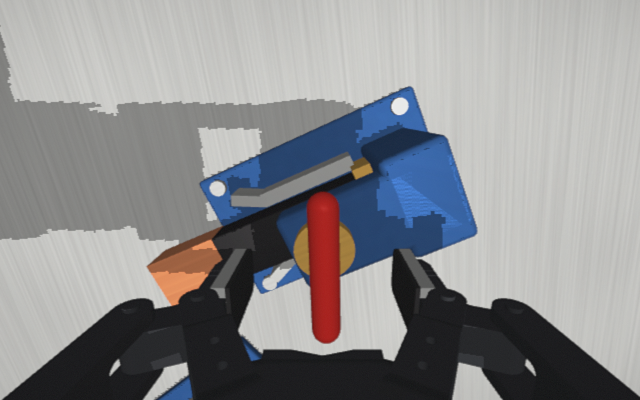

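The handle stayed where I left it and the jaws are clear. I'll retreat upwards and check.

Call:
send_rows --plan '[{"linear": [0,-0.4,0],"roll": 0},{"linear": [0,-0.8,0],"roll": 0},{"linear": [0,-1,0],"roll": 0},{"linear": [0,-1,0],"roll": 0},{"linear": [0,-1,0],"roll": 0}]'

```text
t: 33.9
tcp_pos: [0.6539, 0.0322, 0.2514]
tool_rot: [0.467, -0.53, 0.531, -0.468]
force: [-0.5, 0.2, -0.0]
finger_gap: 0.76
```

Call:
send_rows --plan '[{"linear": [0,-0.8,0],"roll": 0},{"linear": [0,-0.4,0],"roll": 0},{"linear": [0,0,0],"roll": 0},{"linear": [0,0,0],"roll": 0},{"linear": [0,0,0],"roll": 0}]'

```text
t: 34.52
tcp_pos: [0.6532, 0.0322, 0.284]
tool_rot: [-0.468, 0.531, -0.53, 0.467]
force: [0.8, -0.1, -0.4]
finger_gap: 0.76
```

```bash
python3 r.py; python3 - <<'E'
from h import *
s=manip.sense(); im=manip.snapshot("wrist"); cv2.imwrite("pics/w15.png",im); np.save("w15.npy",T_of("wrist",s)[1])
im=manip.snapshot("scene"); cv2.imwrite("pics/s15.png",cv2.resize(im[170:270,290:400],None,fx=6,fy=6,interpolation=cv2.INTER_CUBIC))
E
```

```text
t 34.525 [0.6532 0.0322 0.284 ] yaw -97.2 F [ 0.8037 -0.1046 -0.4355] M [-0.0065  0.004   0.0062] gap 64.91 tau6 1.798937660169031e-05 q6 0.0043909877382904096 qd6 0.00044343414392766843
```

View pics/w15.png

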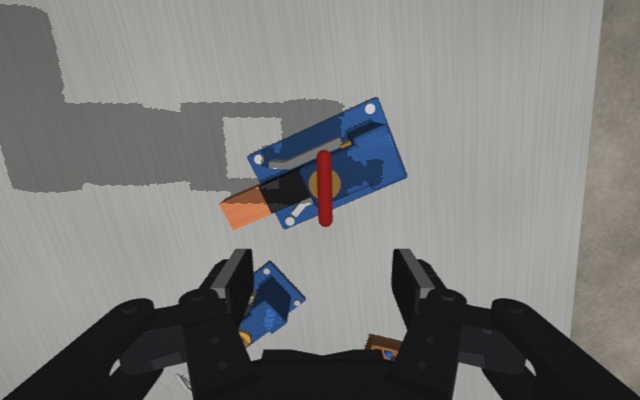

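View pics/s15.png

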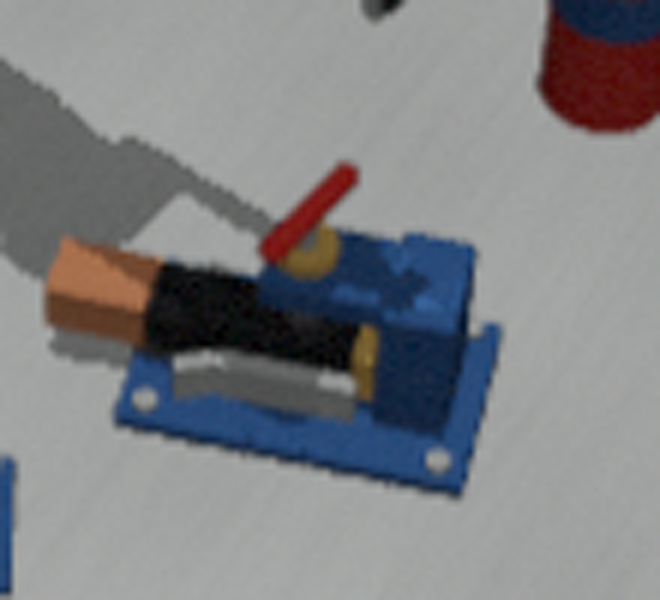

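The bar is against the stop, straight on the bed, and the handle is free. I'll measure the tail position once more and hand in.

```bash
python3 - <<'E'
from h import *
T=np.load("w15.npy")
print([in_cl(q) for q in at_z("wrist",[(220,204),(233.5,230)],.052,T=T)])
print(manip.sign_off())
E
```

```text
[array([-0.128 ,  0.0169]), array([-0.129 , -0.0189])]
the job is handed in; nothing more can be done
None
```

I laid the graphite bar on the bed of the large blue clamp, slid it home bare end first and let go of it. I then turned the T-handle about 130° clockwise, released it and handed the job in at about 34.6 s. No verdict was reported.

- **Bar position:** it met the stop with about 5 N along the bed. In the last picture its tail measured x = -128 to -129 mm in the clamp frame, where fully home is -130 mm. That is within my measuring error. The bar is straight on the bed, and the scene view shows its nose against the brass.
- **Clamping:** the torque rose by about 0.18 N m read while turning and about 0.22 N m read at standstill. The two readings differ by about the sensor noise (about 0.03 N m), and both lie inside the firm range of 0.12 to 0.28. From the stated torque figures I estimate about 60 to 75 N on the bar; the screw force itself I could not measure.
- **Release:** the handle stayed where I left it, and the free gripper reads essentially zero force and torque above the clamp.
- **Disagreement:** the handle's height triangulated to about 135 mm, against about 142 mm from the text. I chose a grip height that suited both.
- **Other things on the bench:** I never went near the tin, tray, knife, small clamp or turquoise block. I did not re-measure their positions at the end.

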